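Make up the hand-wash kit and the shoe-care kit

ROBOT

A 7-joint arm with a two-finger parallel gripper is mounted at the origin on the work surface. World frame = base frame: x ahead of the robot, y to its left, z up, the work surface at z = 0. Lengths are in mm, angles in rad, forces in N, time in s.
With the tool pointing down it reaches from about 400 to 875 mm from the base axis. Payload 6.5 kg.
Tool frame: the origin (TCP) lies at the very end of the fingers, on their centre line; the grasp point (between the pads) lies 19 mm behind it; z points along the fingers, y is the line along which they close (so a half turn about z gives the same grasp; the last joint's range is limited). The gripper opens to 88 mm and grips with 3 to 60 N. Pads are 18 mm wide; open, the fingers measure 123 mm over their backs; the gripper's body (75 mm by 187 mm) begins 45 mm behind the grasp point.
Start: joints at [1.048, 0.536, -0.004, 1.538, 0.003, 1.067, -0.071], TCP at [286.696, -583.349, 238.716] pointing down, gripper open.
Joint ranges: [-2.7, 2.7], [-0.37, 2.16], [-1.27, 1.26], [0.24, 2.4], [-1.31, 4.45], [0.19, 1.91], [-2.76, 2.76]. Speed limits (rad/s): [2.39, 2.39, 3.14, 3.14, 3.14, 3.14, 3.14].

INTERFACE

Orientations are given as a unit quaternion [w, x, y, z].
In Python, from bench import ctrl gives the robot as it stands.
- The arm moves only by the tool jog_arm, never from a script. Its argument "increments" is a list of rows, each an object of numbers: "rx", "ry", "rz": the turn, a rotation vector about the tool's x, y, z in degrees; "tx", "ty", "tz": the shift along the tool's x, y, z in cm; "hand": the finger opening in cm, from 0 to 8.81. In form: [{"rx": .., "ry": .., "rz": .., "tx": .., "ty": .., "tz": .., "hand": ..}, ...]. A call has exactly 10 rows; each row is the pose to reach, as a shift and turn from the pose commanded when the call began, along the tool's axes at that moment; what a row does not reach only later rows make up. A row lasts 1/12 s, in which the tool goes at most 41.7 mm and 7.16 degrees, less where a joint would pass 70% of its speed; a pose out of reach is approached as far as the arm can. A call with a gripper value outside its range is refused whole. The fingers move at their own pace and stop on an object; the grip force is fixed at half the most. Time passes only in rows, so rows that repeat a pose let the fingers close, or fill a call up. It gives the time, the measured TCP pose, the force, the opening and the grip force at its end, in the units of the state.
- ctrl.read_state(): the state, without advancing time (a new reading comes with each control period).
- ctrl.read_camera(name): name is "scene" or "side" or "wrist"; returns the picture (400x640x3 uint8, red, green, blue); there is no depth.
- ctrl.camera_params(name): a dict with "camera_matrix" (3x3 intrinsics, pixels), "rvec" (rotation vector, rad) and "tvec" (3), from world to camera coordinates, as OpenCV has them. Camera axes: x right, y down, z forward; pixel columns grow to the right and rows downward; lengths in mm; the calibration is good to about 2 mm. The wrist camera is an equidistant fisheye: a pixel r from the principal point sees the ray r / f radians off the axis. A picture is of the moment at which its call begins: read the wrist's pose just before it. camera_params takes no time and is no camera call; for the wrist camera it gives the pose at the moment of the call.
- ctrl.close_job(): hands the job in; it is judged then, once.
The state is a dict: "clock": time; "q": joint angles; "qvel": joint speeds; "tau": joint torques, N m; "tool_pos": TCP position; "ee_rot": TCP orientation; "contact_force": force on the tool from outside, world axes, zero at the start; "moment": the same for the moment, N m; "gripper_width": finger opening in mm; "gripper_force": force on a finger pad.
Only numpy, scipy, OpenCV 4.12 (cv2) and the standard library are available. Lean on these libraries where they do the work, as an engineer would, in place of code of your own. Each camera call takes 0.05 s, during which the arm holds its last target. There are 200 camera calls.

TASK

Make up the two laundry-room kits from the things along the front of the bench. Into the white caddy goes the hand-wash kit, the scrubbing brush bristles down in the large compartment and the pump bottle and the screw-top jar standing in the two small ones, one in each; into the wooden box goes the shoe-care kit, the shoe brush bristles down in the long compartment and the polish tin flat, lid up, in the short one. Keep the bottle and the jar upright throughout, and leave the caddy, the box, the soak jar, the plant and the candle where they stand.

Things in the scene. Friction and masses are not known exactly. Their poses are not given: they have to be found in the camera images.
- caddy: Loose open white plastic caddy, 150 (x) by 240 (y) by 30 mm high, 4 mm walls, a lug at each end (to y +-134). Origin: centre of underside, z up. Inner floor at z 5, dividers 4 thick, top at z 28. Large compartment: x -71 to 71, y -116 to 14. Two small compartments side by side: y 18 to 116, one x -71 to -2, the other x 2 to 71 mm. 0.6 kg.
- shoe_box: Loose open low wooden box, 150 (x) by 275 (y) by 35 mm high, 7 mm walls. Origin: centre of underside, z up. Inner floor at z 6; one divider 7 thick, top at z 32. Long compartment: x -68 to 68, y -130 to 29. Short compartment: x -68 to 68, y 37 to 130 mm. 0.9 kg.
- pump_bottle: Small round amber soap bottle with a black pump, standing, about 0.16 kg. Body 50 mm in diameter, straight-sided up to 78 mm, then a shoulder; collar and pump head above, top at 116 mm; the spout points along its -x and stays within the body's outline. Origin: centre of its underside, z up.
- jar: Slim white round jar with a flat aluminium screw lid, standing, 46 mm in diameter throughout (lid from 54 mm up), 70 mm tall, about 0.14 kg. Origin: centre of its underside, z up.
- polish_tin: Flat round bare-metal shoe polish tin, lying lid up, 66 mm in diameter at the lid (upper half; 63 mm below), 24 mm high, about 0.11 kg. Origin: centre of its underside, z up.
- shoe_brush: Shoe brush lying bristles down: an oval wooden back 130 long (its x) by 46 wide (its y), from 24 to 46 mm high, over black bristles 40 mm wide; about 0.14 kg. No handle. Origin: centre of the underside of the bristles, z up.
- scrub_brush: Scrubbing brush lying bristles down: wooden plate 105 long (its x, -53 to 53, round at +x) by 50 wide (y), z 16 to 28 mm, pale bristles below; on it, on two end posts, a bow handle: a bar 22 wide and 88 long along x (-46 to 42), z 51 to 67 mm. 0.12 kg. Origin: centre of the bristles' underside, z up.
- soak_jar: Bystander: big white ceramic soak jar with a black knobbed lid, 120 mm in diameter, 136 mm tall, loose. Origin: centre of its underside.
- plant: Bystander: leafy plant in a black pot, pot 104 mm in diameter at the rim and 85 mm high, leaves to about 160 mm, loose. Origin: centre of the pot's underside.
- candle: Bystander: yellow candle in a glass, 66 mm in diameter, 75 mm tall, loose. Origin: centre of its underside.
Mind the look-alikes: they are no part of the job. Leave any blue or red look-alike of the scrub_brush alone.

How it is judged:
By the outcome, as a careful person would: the job done as asked, in the order asked, and still so for the second after the job is handed in, with the robot touching nothing.
It also fails if it takes over 141 s, if anything falls off the work surface, if the arm or the gripper's body presses on something with over 40 N, if the wrist force passes 120 N, or if a joint passes its speed limit or range.

## Working session

There is one attempt and no reset: what is moved stays moved. The work goes in short steps, Python scripts to look and compute and a tool call to move; the robot and the scene stay as the last step left them, time stands still between calls to the robot, and variables do not carry over. Pictures are saved under pics/ and viewed, at most 14 in all, crops included, and the job is handed in when it is done.

Besides the shell and the picture viewer there is one more tool, called as name(argument=value, ...), one argument or row to a line, values as JSON. jog_arm: Moves the arm, as the interface text tells. Its arguments: {"type":"object","properties":{"increments":{"type":"array","items":{"type":"object","properties":{"rx":{"type":"number"},"ry":{"type":"number"},"rz":{"type":"number"},"tx":{"type":"number"},"ty":{"type":"number"},"tz":{"type":"number"},"hand":{"type":"number"}}}}},"required":["increments"]}

```bash
ls; mkdir -p pics
python3 - <<'E'
from bench import ctrl
import cv2, numpy as np
print(ctrl.read_state())
for n in ["scene","side"]:
    im=ctrl.read_camera(n); cv2.imwrite(f"pics/{n}0.png",im[:,:,::-1]); p=ctrl.camera_params(n); print(n,p)
E
```

```text
pics
{'clock': 0.0, 'q': array([ 1.0478127 ,  0.53715013, -0.00443018,  1.53887191,  0.00262098,
        1.06728618, -0.07121382]), 'qvel': array([-0.00133431,  0.00025495, -0.00130551,  0.00091097,  0.00073017,
       -0.00151422, -0.00047953]), 'tau': array([-2.28208801e-04, -5.70995593e+01,  9.90867466e-01, -2.51607120e+01,
       -5.61564637e-02,  1.80364412e-02,  1.97029090e-04]), 'tool_pos': array([ 286.39568563, -582.82158579,  237.85002586]), 'ee_rot': array([-8.12888116e-04,  9.74024505e-01,  2.26441015e-01, -2.65085049e-04]), 'contact_force': array([ 0.60544366, -0.98982004, -0.36105614]), 'moment': array([ 0.02223529, -0.04233887, -0.01949586]), 'gripper_force': 0.0, 'gripper_width': 88.04403243000144}
scene {'camera_matrix': array([[399.65233511,   0.        , 319.14410603],
       [  0.        , 399.65233511, 200.08584019],
       [  0.        ,   0.        ,   1.        ]]), 'rvec': array([ 0.73617074,  2.57854396, -1.12811195]), 'tvec': array([ 459.31734685, -183.022742  , 1333.73604294])}
side {'camera_matrix': array([[385.94172765,   0.        , 316.79030179],
       [  0.        , 385.94172765, 200.74751578],
       [  0.        ,   0.        ,   1.        ]]), 'rvec': array([ 0.92967464, -2.5597247 ,  0.98627818]), 'tvec': array([ 410.22880306,  275.68983548, 1102.37023992])}
```

View pics/scene0.png

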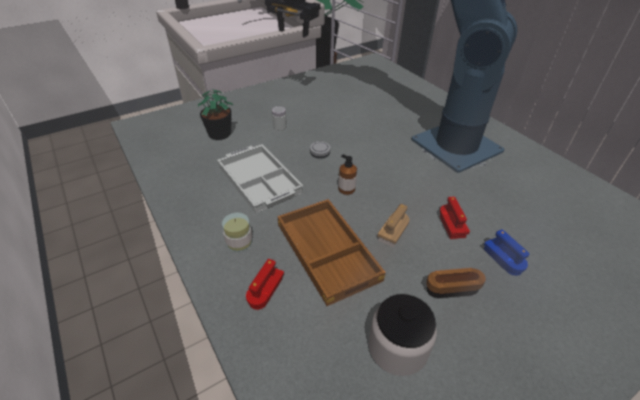

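View pics/side0.png

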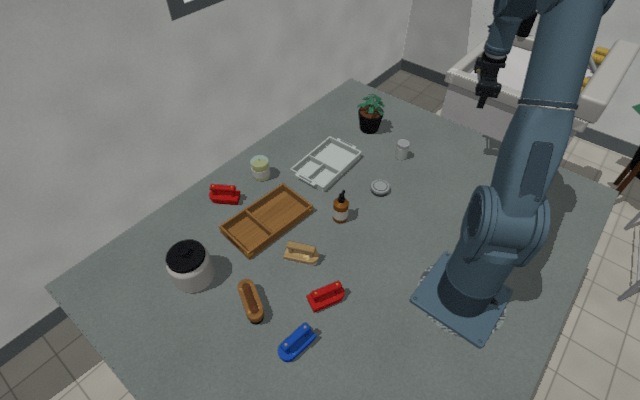

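```bash
cat > h.py <<'E'
import cv2, numpy as np
from scipy.spatial.transform import Rotation as R
def pose(p):
    M=cv2.Rodrigues(p["rvec"])[0]; return M,-M.T@p["tvec"]
def rays(p,uv,fish=False):
    uv=np.atleast_2d(np.float64(uv)); K=p["camera_matrix"]; M,c=pose(p)
    x=(uv[:,0]-K[0,2])/K[0,0]; y=(uv[:,1]-K[1,2])/K[1,1]
    if fish:
        r=np.hypot(x,y)+1e-12; d=np.c_[x/r*np.sin(r),y/r*np.sin(r),np.cos(r)]
    else: d=np.c_[x,y,np.ones_like(x)]
    return c,d@M
def plane(p,uv,z,fish=False):
    c,d=rays(p,uv,fish); return c+d*((z-c[2])/d[:,2])[:,None]
def proj(p,X,fish=False):
    M,_=pose(p); q=np.atleast_2d(X)@M.T+p["tvec"]; K=p["camera_matrix"]
    if fish:
        h=np.hypot(q[:,0],q[:,1])+1e-12; t=np.arctan2(h,q[:,2]); q=np.c_[q[:,0]/h*t,q[:,1]/h*t]
    else: q=q[:,:2]/q[:,2:]
    return q*[K[0,0],K[1,1]]+K[:2,2]
def comp(m,at):  # mask component nearest to pixel
    n,l,s,c=cv2.connectedComponentsWithStats(np.uint8(m))
    i=[k for k in range(1,n) if s[k,4]>15]; k=min(i,key=lambda k:np.hypot(*(c[k]-at)))
    return l==k,s[k],c[k]
E
python3 - <<'E'
from h import *
from bench import ctrl
P={n:ctrl.camera_params(n) for n in("scene","side")}
pts={"scrub":((397,222),(301,253),40),"shoe":((455,280),(251,300),40),"bottle":((347,178),(341,210),50),"jar":((279,118),(403,150),35),"tin":((320,148),(380,187),20),
"plant":((218,128),(370,125),42),"candle":((236,230),(260,167),40),"soak":((403,333),(190,267),70),"red1":((265,284),(224,194),40),"red2":((454,218),(325,295),40),"blue":((506,252),(297,342),40),
"c1":((220,178),(292,168),30),"c2":((264,146),(339,138),30),"c3":((300,184),(361,153),30),"c4":((257,206),(323,189),30),
"b1":((279,213),(284,185),35),"b2":((326,201),(313,209),35),"b3":((383,272),(262,252),35),"b4":((331,299),(221,224),35)}
for k,(a,b,z) in pts.items(): print(k,plane(P["scene"],a,z)[0,:2].round(),plane(P["side"],b,z)[0,:2].round())
a=cv2.imread("pics/scene0.png");b=cv2.imread("pics/side0.png")
def cr(i,u,v,s=28): return cv2.resize(i[v-s:v+s,u-s:u+s],(200,200),interpolation=cv2.INTER_CUBIC)
ks=["scrub","shoe","bottle","tin"]
cv2.imwrite("pics/m.png",np.vstack([np.hstack([cr(a,*pts[k][0]) for k in ks]),np.hstack([cr(b,*pts[k][1]) for k in ks])]))
print(ctrl.camera_params("wrist")); 
im=ctrl.read_camera("wrist"); cv2.imwrite("pics/w0.png",im[:,:,::-1])
E
```

```text
scrub [435. 198.] [431. 198.]
shoe [442. 403.] [433. 401.]
bottle [450.  -2.] [437.  -7.]
jar [ 451. -407.] [ 448. -411.]
tin [ 414. -200.] [ 412. -202.]
plant [ 658. -444.] [ 629. -452.]
candle [792.  11.] [795.  12.]
soak [639. 450.] [625. 449.]
red1 [803. 193.] [793. 186.]
red2 [301. 264.] [288. 260.]
blue [280. 409.] [260. 407.]
c1 [ 746. -211.] [710. -67.]
c2 [ 568. -289.] [ 684. -316.]
c3 [564. -69.] [ 564. -298.]
c4 [707. -50.] [554. -57.]
b1 [672.   9.] [669.  19.]
b2 [542.  34.] [519.  39.]
b3 [561. 300.] [526. 269.]
b4 [700. 297.] [704. 277.]
{'camera_matrix': array([[309.70691629,   0.        , 320.2084803 ],
       [  0.        , 309.70691629, 190.60101537],
       [  0.        ,   0.        ,   1.        ]]), 'rvec': array([-2.42541081,  1.51011931,  0.24760331]), 'tvec': array([-649.9236213 ,  -42.94961965,  389.60409245])}
```

View pics/m.png

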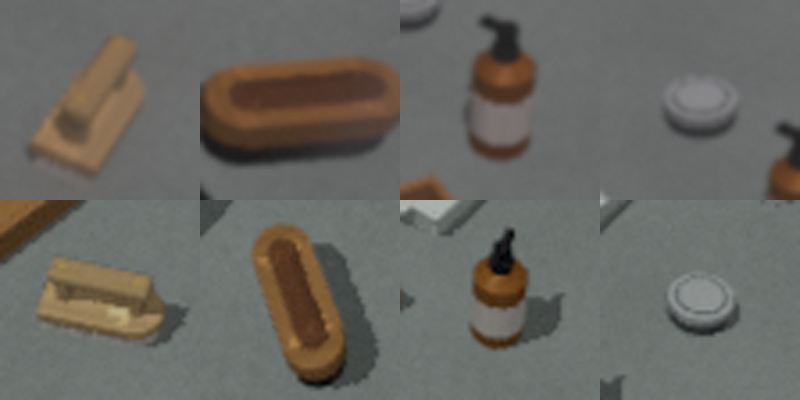

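View pics/w0.png

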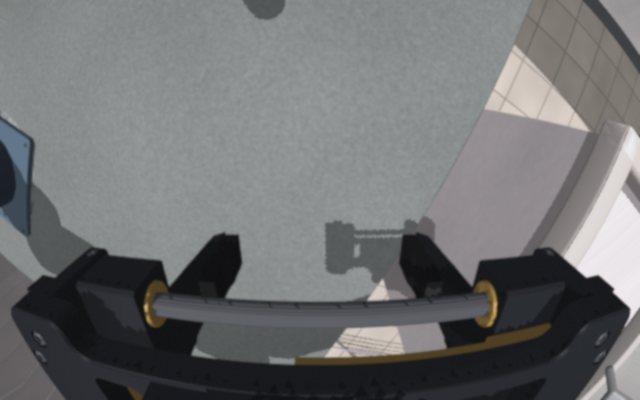

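```bash
cat > mv.py <<'E'
from h import *
from bench import ctrl
def inc(*targets, frm=None):
    """each target (x,y,z,yawdeg): increments from the present pose (or frm, same form)"""
    s=ctrl.read_state(); q=s["ee_rot"]; R0=R.from_quat(np.r_[q[1:],q[0]]); p0=s["tool_pos"]
    mk=lambda y:R.from_matrix(np.array([[np.cos(y),np.sin(y),0],[np.sin(y),-np.cos(y),0],[0,0,-1.]]))
    if frm: p0=np.array(frm[:3]); R0=mk(np.radians(frm[3]))
    X=R0.as_matrix()[:,0]
    print("clock %.2f pos"%s["clock"],s["tool_pos"].round(1),"yaw %.1f"%np.degrees(np.arctan2(X[1],X[0])),"F",s["contact_force"].round(1),"w %.1f f %.1f"%(s["gripper_width"],s["gripper_force"]))
    for t in targets:
        r=(R0.inv()*mk(np.radians(t[3]))).as_rotvec(degrees=True); d=R0.inv().apply(np.array(t[:3])-p0)/10
        print(t,"r",r.round(2),"t",d.round(2))
def shot(name,save=None):
    s=ctrl.read_state(); p=ctrl.camera_params(name); im=np.ascontiguousarray(ctrl.read_camera(name)[:,:,::-1])
    if save: cv2.imwrite(save,im)
    return p,im
E
python3 -c "
from mv import *
inc((430,-60,420,0),(360,-320,330,10))"
```

```text
clock 0.15 pos [ 286.5 -582.9  238. ] yaw 26.2 F [ 0.  -0.1 -0.5] w 88.1 f 0.0
(430, -60, 420, 0) r [-7.000e-02  2.000e-02  2.617e+01] t [ 35.95 -40.62 -18.14]
(360, -320, 330, 10) r [-0.08  0.02 16.17] t [ 18.2  -20.37  -9.17]
```

jog_arm(
  increments=[
    {"rz":26.2,"tx":36,"ty":-40.6,"tz":-18.1},
    {"rz":26.2,"tx":36,"ty":-40.6,"tz":-18.1},
    {"rz":26.2,"tx":36,"ty":-40.6,"tz":-18.1},
    {"rz":26.2,"tx":36,"ty":-40.6,"tz":-18.1},
    {"rz":26.2,"tx":36,"ty":-40.6,"tz":-18.1},
    {"rz":26.2,"tx":36,"ty":-40.6,"tz":-18.1},
    {"rz":26.2,"tx":36,"ty":-40.6,"tz":-18.1},
    {"rz":26.2,"tx":36,"ty":-40.6,"tz":-18.1},
    {"rz":26.2,"tx":36,"ty":-40.6,"tz":-18.1},
    {"rz":26.2,"tx":36,"ty":-40.6,"tz":-18.1},
  ],
)

```text
invalid input
```

```bash
python3 -c "
from mv import *
inc((430,-60,420,0))"
```

```text
clock 0.15 pos [ 286.5 -582.9  238. ] yaw 26.2 F [ 0.  -0.1 -0.5] w 88.1 f 0.0
(430, -60, 420, 0) r [-7.000e-02  2.000e-02  2.617e+01] t [ 35.95 -40.62 -18.14]
```

jog_arm(
  increments=[
    {"rx":0,"ry":0,"rz":26.2,"tx":36,"ty":-40.6,"tz":-18.1,"hand":8.8},
    {"rx":0,"ry":0,"rz":26.2,"tx":36,"ty":-40.6,"tz":-18.1,"hand":8.8},
    {"rx":0,"ry":0,"rz":26.2,"tx":36,"ty":-40.6,"tz":-18.1,"hand":8.8},
    {"rx":0,"ry":0,"rz":26.2,"tx":36,"ty":-40.6,"tz":-18.1,"hand":8.8},
    {"rx":0,"ry":0,"rz":26.2,"tx":36,"ty":-40.6,"tz":-18.1,"hand":8.8},
    {"rx":0,"ry":0,"rz":26.2,"tx":36,"ty":-40.6,"tz":-18.1,"hand":8.8},
    {"rx":0,"ry":0,"rz":26.2,"tx":36,"ty":-40.6,"tz":-18.1,"hand":8.8},
    {"rx":0,"ry":0,"rz":26.2,"tx":36,"ty":-40.6,"tz":-18.1,"hand":8.8},
    {"rx":0,"ry":0,"rz":26.2,"tx":36,"ty":-40.6,"tz":-18.1,"hand":8.8},
    {"rx":0,"ry":0,"rz":26.2,"tx":36,"ty":-40.6,"tz":-18.1,"hand":8.8},
  ],
)

```text
clock: 0.98
tool_pos: [391.4, -200.3, 371.2]
ee_rot: [0.0, 1.0, -0.0, -0.0]
contact_force: [0.9, 0.9, 0.2]
gripper_width: 87.9
gripper_force: 0.0
```

```bash
python3 -c "
from mv import *
inc((430,-60,420,0))"
```

```text
clock 0.98 pos [ 391.4 -200.3  371.2] yaw -0.0 F [0.9 0.9 0.2] w 87.9 f 0.0
(430, -60, 420, 0) r [ 0.02  0.01 -0.03] t [  3.85 -14.03  -4.89]
```

jog_arm(
  increments=[
    {"rx":0,"ry":0,"rz":0,"tx":3.9,"ty":-14.0,"tz":-4.9,"hand":8.8},
    {"rx":0,"ry":0,"rz":0,"tx":3.9,"ty":-14.0,"tz":-4.9,"hand":8.8},
    {"rx":0,"ry":0,"rz":0,"tx":3.9,"ty":-14.0,"tz":-4.9,"hand":8.8},
    {"rx":0,"ry":0,"rz":0,"tx":3.9,"ty":-14.0,"tz":-4.9,"hand":8.8},
    {"rx":0,"ry":0,"rz":0,"tx":3.9,"ty":-14.0,"tz":-4.9,"hand":8.8},
    {"rx":0,"ry":0,"rz":0,"tx":3.9,"ty":-14.0,"tz":-4.9,"hand":8.8},
    {"rx":0,"ry":0,"rz":0,"tx":3.9,"ty":-14.0,"tz":-4.9,"hand":8.8},
    {"rx":0,"ry":0,"rz":0,"tx":3.9,"ty":-14.0,"tz":-4.9,"hand":8.8},
    {"rx":0,"ry":0,"rz":0,"tx":3.9,"ty":-14.0,"tz":-4.9,"hand":8.8},
    {"rx":0,"ry":0,"rz":0,"tx":3.9,"ty":-14.0,"tz":-4.9,"hand":8.8},
  ],
)

```text
clock: 1.82
tool_pos: [430.3, -63.3, 419.2]
ee_rot: [0.0, 1.0, -0.001, -0.0]
contact_force: [0.5, 0.2, 1.0]
gripper_width: 88.0
gripper_force: 0.0
```

```bash
python3 -c "
from mv import *
import pickle
p,im=shot('wrist','pics/w1.png'); pickle.dump(p,open('w1.pkl','wb')); print(pose(p)[1])
inc((430,-60,420,0))"
```

```text
[513.81587425 -63.95516919 563.59100687]
clock 1.87 pos [430.4 -63.1 419.3] yaw -0.1 F [ 0.4  0.1 -0.3] w 88.1 f 0.0
(430, -60, 420, 0) r [ 0.    0.04 -0.12] t [-0.04 -0.31 -0.07]
```

View pics/w1.png

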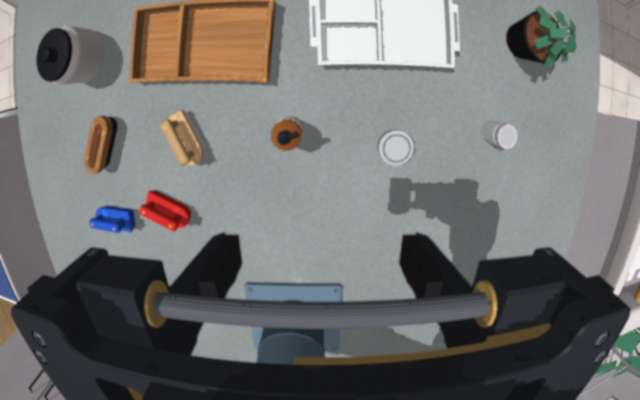

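Run:
```python
from h import *
import pickle
p=pickle.load(open('w1.pkl','rb')); im=cv2.imread('pics/w1.png')
cv=np.zeros((590,790,3),np.uint8)
f=lambda a,b,c,d,k:cv2.resize(im[c:d,a:b],None,fx=k,fy=k,interpolation=cv2.INTER_CUBIC)
cv[:198,:770]=f(120,470,0,90,2.2); cv[200:590,:360]=f(155,215,105,170,6); cv[200:590,370:690]=f(75,128,112,177,6)[:, :320-2+0] if 0 else cv[200:590,370:690]
t=f(75,125,112,177,6); cv[200:590,370:670]=t
cv2.imwrite('pics/w1c.png',cv)
c=pose(p)[1]; hsv=cv2.cvtColor(im,cv2.COLOR_BGR2HSV)
H,S,V=[hsv[:,:,i].astype(int) for i in range(3)]
for n,at in dict(bottle=(286,135),jar=(503,135),tin=(396,148),scrub=(183,138),shoe=(100,145)).items(): print(n,hsv[at[1],at[0]],hsv[at[1]+6,at[0]+8])
print("bg",hsv[180,330])
def cyl(m,at,r,h):
    m,s,cc=comp(m,at); 
    cnt=max(cv2.findContours(np.uint8(m),0,1)[0],key=len)[:,0]
    a=plane(p,cnt,0,True)[:,:2]-c[:2]; b=plane(p,cnt,h,True)[:,:2]-c[:2]
    th=np.arctan2(a[:,1],a[:,0]); t0=np.median(th); d=(th-t0+np.pi)%(2*np.pi)-np.pi; t=t0+(d.max()+d.min())/2
    u=np.array([np.cos(t),np.sin(t)]); near=(a@u).min()+r; far=(b@u).max()-r
    print(s,"near",(c[:2]+u*near).round(1),"far",(c[:2]+u*far).round(1))
cyl((H<20)&(S>110),(286,135),25,80)
cyl((S<45)&(V>135),(396,148),33,20)
cyl((S<45)&(V>135),(503,135),23,70)
```

```text
bottle [120  27  38] [ 13 177 121]
jar [110   8 200] [110   8 201]
tin [105   8 204] [110   8 204]
scrub [ 16 103 144] [ 16 104 135]
shoe [ 14 142 172] [ 13 121  38]
bg [ 84   8 156]
[271 120  30  30 514] near [435.2  -2.8] far [445.5 -10.9]
[411 192   4   9  33] near [ 295.  -263.8] far [ 338.9 -223.7]
[411 192   4   9  33] near [ 302.4 -257.1] far [ 349.9 -213.7]
```

View pics/w1c.png

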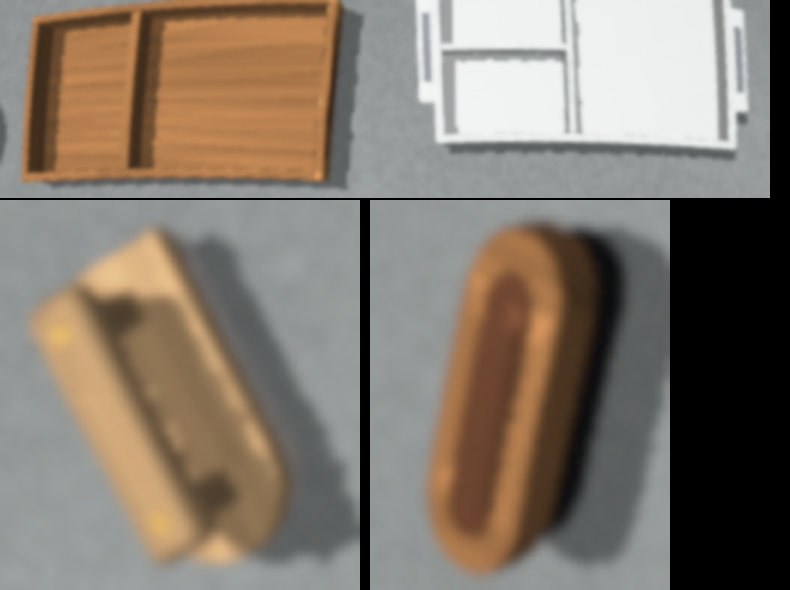

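Run:
```python
from h import *
import pickle
p=pickle.load(open('w1.pkl','rb')); im=cv2.imread('pics/w1.png')
g=lambda z,*uv:print(z,plane(p,uv,z,True)[:,:2].round(1).tolist())
print("scrub");a=plane(p,[(165,127.5),(181.7,158.8),(173.3,143.2)],67,True);print(a.round(1),np.degrees(np.arctan2(*(a[1]-a[0])[[1,0]])))
print("shoe");a=plane(p,[(100,115.7),(94.2,174.5),(95.5,145.5)],46,True);print(a.round(1),np.degrees(np.arctan2(*(a[1]-a[0])[[1,0]])))
print("box");g(35,(130,81.8),(267.7,81.3),(135.,7.7));g(32,(181,8),(180,76))
print("caddy");g(30,(318.6,64),(454,67.5));g(28,(378,60),(380,10)); g(28,(322,22),(376,22.5))
hsv=cv2.cvtColor(im,cv2.COLOR_BGR2HSV).astype(int);H,S,V=hsv[...,0],hsv[...,1],hsv[...,2]
m,s,c=comp(V>175,(396,148)); print("tin",s,c);g(22,c)
m,s,c=comp(V>175,(503,135)); print("jar",s,c);g(35,c);g(70,(508,136))
```

```text
scrub
[[464.  206.8  67. ]
 [406.6 179.2  67. ]
 [435.2 192.9  67. ]] -154.315274418821
shoe
[[498.4 374.   46. ]
 [377.3 414.6  46. ]
 [438.8 396.8  46. ]] 161.43916116193984
box
35 [[555.8, 297.9], [531.1, 24.4], [702.4, 285.9]]
32 [[682.0, 185.5], [553.2, 187.6]]
caddy
30 [[559.2, -61.6], [566.4, -303.7]]
28 [[568.7, -162.9], [659.5, -166.8]]
28 [[633.8, -67.5], [635.8, -159.6]]
tin [385 136  24  25 466] [396.36051502 147.98497854]
22 [[412.9, -201.7]]
jar [498 124  20  25 387] [507.42635659 136.24547804]
35 [[447.2, -429.2]]
70 [[452.1, -406.3]]
```

```bash
python3 -c "
from mv import *
inc((435,193,190,26))"
```

```text
clock 1.87 pos [430.4 -63.1 419.3] yaw -0.1 F [ 0.4  0.1 -0.3] w 88.1 f 0.0
(435, 193, 190, 26) r [-1.000e-02  3.000e-02 -2.612e+01] t [  0.42 -25.61  22.93]
```

jog_arm(
  increments=[
    {"rx":0,"ry":0,"rz":-26,"tx":0.4,"ty":-25.6,"tz":22.9,"hand":8.8},
    {"rx":0,"ry":0,"rz":-26,"tx":0.4,"ty":-25.6,"tz":22.9,"hand":8.8},
    {"rx":0,"ry":0,"rz":-26,"tx":0.4,"ty":-25.6,"tz":22.9,"hand":8.8},
    {"rx":0,"ry":0,"rz":-26,"tx":0.4,"ty":-25.6,"tz":22.9,"hand":8.8},
    {"rx":0,"ry":0,"rz":-26,"tx":0.4,"ty":-25.6,"tz":22.9,"hand":8.8},
    {"rx":0,"ry":0,"rz":-26,"tx":0.4,"ty":-25.6,"tz":22.9,"hand":8.8},
    {"rx":0,"ry":0,"rz":-26,"tx":0.4,"ty":-25.6,"tz":22.9,"hand":8.8},
    {"rx":0,"ry":0,"rz":-26,"tx":0.4,"ty":-25.6,"tz":22.9,"hand":8.8},
    {"rx":0,"ry":0,"rz":-26,"tx":0.4,"ty":-25.6,"tz":22.9,"hand":8.8},
    {"rx":0,"ry":0,"rz":-26,"tx":0.4,"ty":-25.6,"tz":22.9,"hand":8.8},
  ],
)

```text
clock: 2.7
tool_pos: [433.1, 195.3, 188.6]
ee_rot: [-0.0, 0.974, 0.227, -0.002]
contact_force: [0.1, -0.5, 0.7]
gripper_width: 87.9
gripper_force: 0.0
```

```bash
python3 -c "
from mv import *
import pickle
p,im=shot('wrist','pics/w2.png'); pickle.dump(p,open('w2.pkl','wb')); print(proj(p,[[435,193,67],[435,193,0]],True))
cv2.imwrite('pics/w2c.png',cv2.resize(im[60:300,200:480],None,fx=2.4,fy=2.4))
inc((435,193,42,26))"
```

```text
[[322.84255108 183.06089987]
 [322.41855142 165.00440132]]
clock 2.75 pos [434.3 193.7 190. ] yaw 26.1 F [ 0.3 -0.4  0.2] w 87.9 f 0.0
(435, 193, 42, 26) r [-0.02  0.12  0.06] t [ 0.07  0.09 14.8 ]
```

View pics/w2c.png

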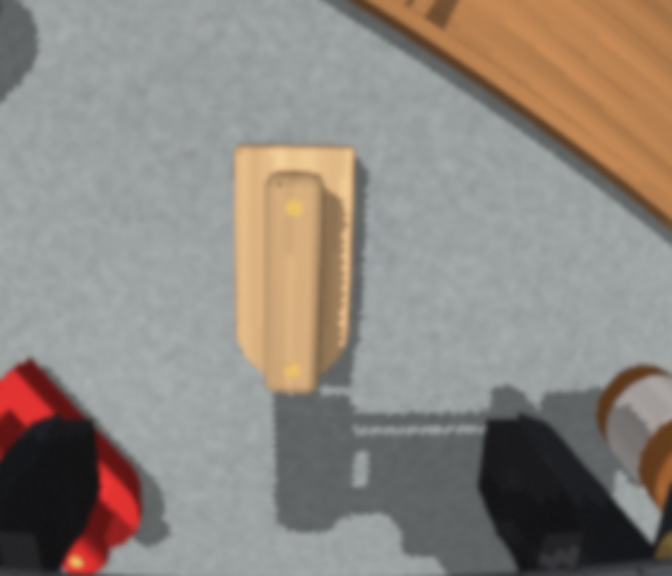

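jog_arm(
  increments=[
    {"rx":0,"ry":0,"rz":0,"tx":0.3,"ty":0,"tz":3.8,"hand":8.8},
    {"rx":0,"ry":0,"rz":0,"tx":0.3,"ty":0,"tz":7.6,"hand":8.8},
    {"rx":0,"ry":0,"rz":0,"tx":0.3,"ty":0,"tz":11.4,"hand":8.8},
    {"rx":0,"ry":0,"rz":0,"tx":0.3,"ty":0,"tz":14.8,"hand":8.8},
    {"rx":0,"ry":0,"rz":0,"tx":0.3,"ty":0,"tz":14.8,"hand":5},
    {"rx":0,"ry":0,"rz":0,"tx":0.3,"ty":0,"tz":14.8,"hand":1},
    {"rx":0,"ry":0,"rz":0,"tx":0.3,"ty":0,"tz":14.8,"hand":1},
    {"rx":0,"ry":0,"rz":0,"tx":0.3,"ty":0,"tz":14.8,"hand":1},
    {"rx":0,"ry":0,"rz":0,"tx":0.3,"ty":0,"tz":14.8,"hand":1},
    {"rx":0,"ry":0,"rz":0,"tx":0.3,"ty":0,"tz":14.8,"hand":1},
  ],
)

```text
clock: 3.58
tool_pos: [438.7, 195.3, 44.2]
ee_rot: [-0.0, 0.974, 0.225, 0.002]
contact_force: [0.8, -0.2, -0.4]
gripper_width: 49.9
gripper_force: 0.0
```

```bash
python3 -c "
from mv import *
inc((435,193,160,26),(639.6,-240,160,1.7),(639.6,-240,49,1.7))"
```

```text
clock 3.58 pos [438.7 195.3  44.2] yaw 25.9 F [ 0.8 -0.2 -0.4] w 49.9 f 0.0
(435, 193, 160, 26) r [ 0.02 -0.17 -0.05] t [ -0.4    0.05 -11.58]
(639.6, -240, 160, 1.7) r [-2.000e-02 -1.800e-01  2.425e+01] t [ -0.94  47.93 -11.57]
(639.6, -240, 49, 1.7) r [-2.000e-02 -1.800e-01  2.425e+01] t [-0.98 47.93 -0.47]
```

jog_arm(
  increments=[
    {"rx":0,"ry":0,"rz":0,"tx":0,"ty":0,"tz":0,"hand":1},
    {"rx":0,"ry":0,"rz":0,"tx":0,"ty":0,"tz":0,"hand":1},
    {"rx":0,"ry":0,"rz":0,"tx":0,"ty":0,"tz":0,"hand":1},
    {"rx":0,"ry":0,"rz":0,"tx":0,"ty":0,"tz":0,"hand":1},
    {"rx":0,"ry":0,"rz":0,"tx":0,"ty":0,"tz":0,"hand":1},
    {"rx":0,"ry":0,"rz":0,"tx":0,"ty":0,"tz":0,"hand":1},
    {"rx":0,"ry":0,"rz":0,"tx":0,"ty":0,"tz":0,"hand":1},
    {"rx":0,"ry":0,"rz":0,"tx":0,"ty":0,"tz":-3,"hand":1},
    {"rx":0,"ry":0,"rz":0,"tx":0,"ty":0,"tz":-7,"hand":1},
    {"rx":0,"ry":0,"rz":0,"tx":0,"ty":0,"tz":-11.6,"hand":1},
  ],
)

```text
clock: 4.42
tool_pos: [435.9, 194.5, 154.4]
ee_rot: [0.0, 0.974, 0.225, -0.002]
contact_force: [1.6, -0.1, -1.1]
gripper_width: 21.4
gripper_force: 30.0
```

```bash
python3 -c "
from mv import *
inc((640,-240,160,1.7))"
```

```text
clock 4.42 pos [435.9 194.5 154.4] yaw 26.0 F [ 1.6 -0.1 -1.1] w 21.4 f 30.0
(640, -240, 160, 1.7) r [1.000e-02 2.300e-01 2.431e+01] t [-0.71 48.   -0.59]
```

jog_arm(
  increments=[
    {"rx":0,"ry":0,"rz":2,"tx":0,"ty":2,"tz":-0.2,"hand":1},
    {"rx":0,"ry":0,"rz":4,"tx":0,"ty":5,"tz":-0.2,"hand":1},
    {"rx":0,"ry":0,"rz":8,"tx":0,"ty":9,"tz":-0.2,"hand":1},
    {"rx":0,"ry":0,"rz":12,"tx":-0.2,"ty":13,"tz":-0.2,"hand":1},
    {"rx":0,"ry":0,"rz":16,"tx":-0.2,"ty":17,"tz":-0.2,"hand":1},
    {"rx":0,"ry":0,"rz":20,"tx":-0.3,"ty":21,"tz":-0.2,"hand":1},
    {"rx":0,"ry":0,"rz":24,"tx":-0.4,"ty":25,"tz":-0.2,"hand":1},
    {"rx":0,"ry":0,"rz":24.3,"tx":-0.5,"ty":29,"tz":-0.2,"hand":1},
    {"rx":0,"ry":0,"rz":24.3,"tx":-0.6,"ty":33,"tz":-0.2,"hand":1},
    {"rx":0,"ry":0,"rz":24.3,"tx":-0.6,"ty":37,"tz":-0.2,"hand":1},
  ],
)

```text
clock: 5.25
tool_pos: [594.0, -142.3, 155.8]
ee_rot: [0.0, 1.0, 0.014, -0.001]
contact_force: [1.1, -0.3, -1.2]
gripper_width: 21.4
gripper_force: 30.0
```

```bash
python3 -c "
from mv import *
import pickle
p,im=shot('wrist','pics/w3.png'); pickle.dump(p,open('w3.pkl','wb'))
inc((640,-240,160,1.7),(640,-240,49,1.7))"
```

```text
clock 5.30 pos [ 596.6 -152.5  155.9] yaw 1.1 F [ 3.7 -7.4 -0.4] w 21.5 f 29.9
(640, -240, 160, 1.7) r [ 0.37 -0.13 -0.55] t [ 4.16  8.83 -0.34]
(640, -240, 49, 1.7) r [ 0.37 -0.13 -0.55] t [ 4.14  8.76 10.76]
```

View pics/w3.png

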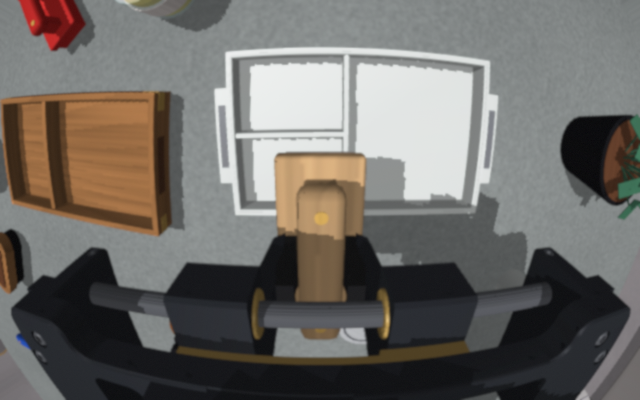

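Run:
```python
from mv import *
import pickle
p=pickle.load(open('w3.pkl','rb'))
a=plane(p,[(228,52),(490,62),(476,213),(236,213)],30,True)[:,:2]; print(a.round(1),a.mean(0))
d=(a[0]+a[3]-a[1]-a[2]);print(np.degrees(np.arctan2(-d[0],d[1])))
b=plane(p,[(172,94),(166,234),(2,96),(16,205)],35,True)[:,:2]; print("box",b.round(1),b.mean(0))
inc((640,-240,160,1.7))
```

```text
[[ 712.3  -58.8]
 [ 719.2 -299.4]
 [ 566.9 -305.3]
 [ 561.5  -62.2]] [ 639.99482636 -181.39828705]
1.4642119739401316
box [[677.2  -5.7]
 [535.9  17. ]
 [707.5 278.9]
 [554.6 285.8]] [618.79491104 143.99468438]
clock 5.30 pos [ 596.6 -152.5  155.9] yaw 1.1 F [ 3.7 -7.4 -0.4] w 21.5 f 29.9
(640, -240, 160, 1.7) r [ 0.37 -0.13 -0.55] t [ 4.16  8.83 -0.34]
```

jog_arm(
  increments=[
    {"rx":0,"ry":0,"rz":-0.3,"tx":1.5,"ty":3,"tz":0,"hand":1},
    {"rx":0,"ry":0,"rz":-0.3,"tx":3,"ty":6,"tz":0,"hand":1},
    {"rx":0,"ry":0,"rz":-0.3,"tx":4.3,"ty":9.2,"tz":0,"hand":1},
    {"rx":0,"ry":0,"rz":-0.3,"tx":4.3,"ty":9.2,"tz":0,"hand":1},
    {"rx":0,"ry":0,"rz":-0.3,"tx":4.3,"ty":9.2,"tz":2,"hand":1},
    {"rx":0,"ry":0,"rz":-0.3,"tx":4.3,"ty":9.2,"tz":4,"hand":1},
    {"rx":0,"ry":0,"rz":-0.3,"tx":4.3,"ty":9.2,"tz":5,"hand":1},
    {"rx":0,"ry":0,"rz":-0.3,"tx":4.3,"ty":9.2,"tz":5,"hand":1},
    {"rx":0,"ry":0,"rz":-0.3,"tx":4.3,"ty":9.2,"tz":5,"hand":1},
    {"rx":0,"ry":0,"rz":-0.3,"tx":4.3,"ty":9.2,"tz":5,"hand":1},
  ],
)

```text
clock: 6.13
tool_pos: [640.4, -230.8, 107.2]
ee_rot: [0.0, 1.0, 0.017, 0.001]
contact_force: [0.6, -0.8, -1.7]
gripper_width: 21.1
gripper_force: 30.0
```

```bash
python3 -c "
from mv import *
inc((640,-242,49,1.5))"
```

```text
clock 6.13 pos [ 640.4 -230.8  107.2] yaw 2.0 F [ 0.6 -0.8 -1.7] w 21.1 f 30.0
(640, -242, 49, 1.5) r [ 0.02 -0.07  0.49] t [-0.09  1.11  5.82]
```

jog_arm(
  increments=[
    {"rx":0,"ry":0,"rz":0.5,"tx":0,"ty":1.1,"tz":0,"hand":1},
    {"rx":0,"ry":0,"rz":0.5,"tx":0,"ty":1.1,"tz":2,"hand":1},
    {"rx":0,"ry":0,"rz":0.5,"tx":0,"ty":1.1,"tz":4,"hand":1},
    {"rx":0,"ry":0,"rz":0.5,"tx":0,"ty":1.1,"tz":5,"hand":1},
    {"rx":0,"ry":0,"rz":0.5,"tx":0,"ty":1.1,"tz":5.9,"hand":1},
    {"rx":0,"ry":0,"rz":0.5,"tx":0,"ty":1.1,"tz":5.9,"hand":1},
    {"rx":0,"ry":0,"rz":0.5,"tx":0,"ty":1.1,"tz":5.9,"hand":6},
    {"rx":0,"ry":0,"rz":0.5,"tx":0,"ty":1.1,"tz":5.9,"hand":6},
    {"rx":0,"ry":0,"rz":0.5,"tx":0,"ty":1.1,"tz":5.9,"hand":6},
    {"rx":0,"ry":0,"rz":0.5,"tx":0,"ty":1.1,"tz":5.9,"hand":6},
  ],
)

```text
clock: 6.97
tool_pos: [640.6, -242.2, 47.8]
ee_rot: [0.0, 1.0, 0.013, 0.0]
contact_force: [1.0, 0.3, -0.2]
gripper_width: 46.2
gripper_force: 0.0
```

```bash
python3 -c "
from mv import *
inc((640,-242,220,1.5),(440,-60,220,0))"
```

```text
clock 6.97 pos [ 640.6 -242.2   47.8] yaw 1.5 F [ 1.   0.3 -0.2] w 46.2 f 0.0
(640, -242, 220, 1.5) r [ 0.03 -0.05 -0.03] t [-4.000e-02 -1.000e-02 -1.722e+01]
(440, -60, 220, 0) r [ 0.03 -0.05  1.47] t [-19.57 -18.72 -17.24]
```

jog_arm(
  increments=[
    {"rx":0,"ry":0,"rz":0,"tx":0,"ty":0,"tz":-2,"hand":6},
    {"rx":0,"ry":0,"rz":0,"tx":0,"ty":0,"tz":-6,"hand":6},
    {"rx":0,"ry":0,"rz":0,"tx":0,"ty":0,"tz":-10,"hand":8.8},
    {"rx":0,"ry":0,"rz":0,"tx":0,"ty":0,"tz":-14,"hand":8.8},
    {"rx":0,"ry":0,"rz":0,"tx":0,"ty":0,"tz":-18,"hand":8.8},
    {"rx":0,"ry":0,"rz":0,"tx":-2,"ty":-2,"tz":-20,"hand":8.8},
    {"rx":0,"ry":0,"rz":0,"tx":-4,"ty":-5,"tz":-22,"hand":8.8},
    {"rx":0,"ry":0,"rz":0,"tx":-6,"ty":-8,"tz":-22,"hand":8.8},
    {"rx":0,"ry":0,"rz":0,"tx":-8,"ty":-11,"tz":-22,"hand":8.8},
    {"rx":0,"ry":0,"rz":0,"tx":-10,"ty":-14,"tz":-22,"hand":8.8},
  ],
)

```text
clock: 7.8
tool_pos: [535.6, -103.4, 268.0]
ee_rot: [0.0, 1.0, 0.013, 0.001]
contact_force: [1.1, 0.2, 0.3]
gripper_width: 88.0
gripper_force: 0.0
```

jog_arm(
  increments=[
    {"rx":0,"ry":0,"rz":1.5,"tx":-3,"ty":-3,"tz":0,"hand":8.8},
    {"rx":0,"ry":0,"rz":1.5,"tx":-6,"ty":-6,"tz":0,"hand":8.8},
    {"rx":0,"ry":0,"rz":1.5,"tx":-8,"ty":-8,"tz":0,"hand":8.8},
    {"rx":0,"ry":0,"rz":1.5,"tx":-9.4,"ty":-9.7,"tz":0,"hand":8.8},
    {"rx":0,"ry":0,"rz":1.5,"tx":-9.4,"ty":-9.7,"tz":0,"hand":8.8},
    {"rx":0,"ry":0,"rz":1.5,"tx":-9.4,"ty":-9.7,"tz":0,"hand":8.8},
    {"rx":0,"ry":0,"rz":1.5,"tx":-9.4,"ty":-9.7,"tz":0,"hand":8.8},
    {"rx":0,"ry":0,"rz":1.5,"tx":-9.4,"ty":-9.7,"tz":0,"hand":8.8},
    {"rx":0,"ry":0,"rz":1.5,"tx":-9.4,"ty":-9.7,"tz":0,"hand":8.8},
    {"rx":0,"ry":0,"rz":1.5,"tx":-9.4,"ty":-9.7,"tz":0,"hand":8.8},
  ],
)

```text
clock: 8.63
tool_pos: [440.5, -10.6, 267.1]
ee_rot: [-0.0, 1.0, -0.001, -0.0]
contact_force: [0.1, 0.3, -0.0]
gripper_width: 88.1
gripper_force: 0.0
```

```bash
python3 -c "
from mv import *
import pickle
p,im=shot('wrist','pics/w4.png'); pickle.dump(p,open('w4.pkl','wb'))
cv2.imwrite('pics/w4c.png',cv2.resize(im[0:300,140:480],None,fx=2,fy=2))
inc((445,-10,200,0))"
```

```text
clock 8.68 pos [440.4 -10.4 267.1] yaw -0.1 F [-0.1  0.1 -1.1] w 87.8 f 0.0
(445, -10, 200, 0) r [-0.01  0.02 -0.08] t [ 0.46 -0.04  6.71]
```

View pics/w4c.png

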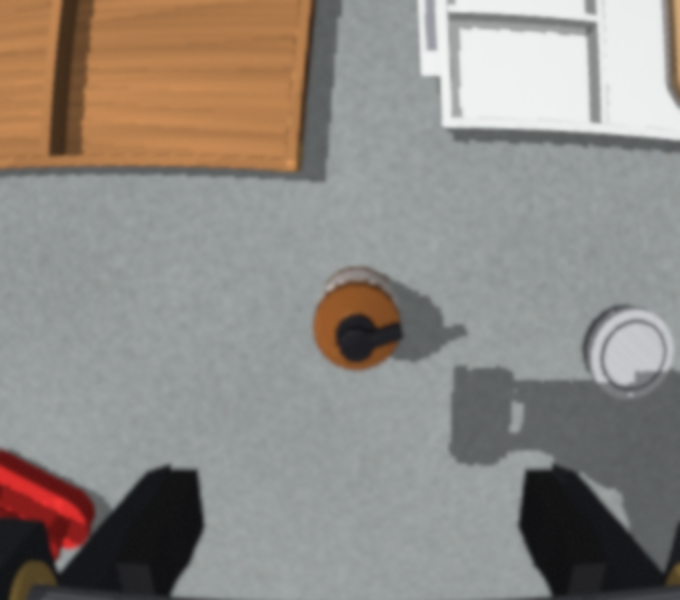

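```bash
python3 -c "
from mv import *
import pickle
p=pickle.load(open('w4.pkl','rb'))
print(plane(p,[(318.7,163.2)],78,True),plane(p,[(318.5,167.5)],112,True), plane(p,[(318.7,133.5)],0,True),plane(p,[(318.7,185)],78,True))
print('tin',plane(p,[(140+631/2,350/2)],24,True))
"
```

```text
[[444.18228016  -9.45509417  78.        ]] [[447.90592761  -9.41715482 112.        ]] [[466.43239527  -9.16909972   0.        ]] [[418.89130561  -9.37766572  78.        ]]
tin [[ 416.61340649 -198.75426293   24.        ]]
```

jog_arm(
  increments=[
    {"rx":0,"ry":0,"rz":0,"tx":0.4,"ty":-0.1,"tz":3.5,"hand":8.8},
    {"rx":0,"ry":0,"rz":0,"tx":0.4,"ty":-0.1,"tz":7,"hand":8.8},
    {"rx":0,"ry":0,"rz":0,"tx":0.4,"ty":-0.1,"tz":10.5,"hand":8.8},
    {"rx":0,"ry":0,"rz":0,"tx":0.4,"ty":-0.1,"tz":14,"hand":8.8},
    {"rx":0,"ry":0,"rz":0,"tx":0.4,"ty":-0.1,"tz":17,"hand":8.8},
    {"rx":0,"ry":0,"rz":0,"tx":0.4,"ty":-0.1,"tz":19.5,"hand":8.8},
    {"rx":0,"ry":0,"rz":0,"tx":0.4,"ty":-0.1,"tz":21.1,"hand":8.8},
    {"rx":0,"ry":0,"rz":0,"tx":0.4,"ty":-0.1,"tz":21.1,"hand":8.8},
    {"rx":0,"ry":0,"rz":0,"tx":0.4,"ty":-0.1,"tz":21.1,"hand":4},
    {"rx":0,"ry":0,"rz":0,"tx":0.4,"ty":-0.1,"tz":21.1,"hand":4},
  ],
)

```text
clock: 9.52
tool_pos: [445.0, -9.0, 57.0]
ee_rot: [-0.0, 1.0, -0.0, 0.001]
contact_force: [-0.3, -0.1, 0.3]
gripper_width: 76.9
gripper_force: 0.0
```

jog_arm(
  increments=[
    {"rx":0,"ry":0,"rz":0,"tx":0,"ty":0,"tz":0,"hand":4},
    {"rx":0,"ry":0,"rz":0,"tx":0,"ty":0,"tz":0,"hand":4},
    {"rx":0,"ry":0,"rz":0,"tx":0,"ty":0,"tz":0,"hand":4},
    {"rx":0,"ry":0,"rz":0,"tx":0,"ty":0,"tz":0,"hand":4},
    {"rx":0,"ry":0,"rz":0,"tx":0,"ty":0,"tz":0,"hand":4},
    {"rx":0,"ry":0,"rz":0,"tx":0,"ty":0,"tz":0,"hand":4},
    {"rx":0,"ry":0,"rz":0,"tx":0,"ty":0,"tz":0,"hand":4},
    {"rx":0,"ry":0,"rz":0,"tx":0,"ty":0,"tz":0,"hand":4},
    {"rx":0,"ry":0,"rz":0,"tx":0,"ty":0,"tz":0,"hand":4},
    {"rx":0,"ry":0,"rz":0,"tx":0,"ty":0,"tz":0,"hand":4},
  ],
)

```text
clock: 10.35
tool_pos: [444.7, -8.9, 56.7]
ee_rot: [0.0, 1.0, -0.0, 0.001]
contact_force: [0.0, 0.7, 6.3]
gripper_width: 48.9
gripper_force: 29.9
```

```bash
python3 -c "
from mv import *
inc((444,-10,140,1.5),(674,-113,140,1.5),(674,-113,62,1.5))"
```

```text
clock 10.35 pos [444.7  -8.9  56.7] yaw -0.0 F [0.  0.7 6.3] w 48.9 f 29.9
(444, -10, 140, 1.5) r [ 0.01 -0.07 -1.52] t [-0.06  0.11 -8.33]
(674, -113, 140, 1.5) r [ 0.01 -0.07 -1.52] t [22.94 10.4  -8.3 ]
(674, -113, 62, 1.5) r [ 0.01 -0.07 -1.52] t [22.93 10.4  -0.5 ]
```

jog_arm(
  increments=[
    {"rx":0,"ry":0,"rz":0,"tx":0,"ty":0,"tz":-0.5,"hand":4},
    {"rx":0,"ry":0,"rz":0,"tx":0,"ty":0,"tz":-1.5,"hand":4},
    {"rx":0,"ry":0,"rz":0,"tx":0,"ty":0,"tz":-3,"hand":4},
    {"rx":0,"ry":0,"rz":0,"tx":0,"ty":0,"tz":-5,"hand":4},
    {"rx":0,"ry":0,"rz":0,"tx":0,"ty":0,"tz":-7,"hand":4},
    {"rx":0,"ry":0,"rz":0,"tx":0,"ty":0,"tz":-8.5,"hand":4},
    {"rx":0,"ry":0,"rz":0,"tx":0,"ty":0,"tz":-9,"hand":4},
    {"rx":0,"ry":0,"rz":0,"tx":0,"ty":0,"tz":-9,"hand":4},
    {"rx":0,"ry":0,"rz":0,"tx":0,"ty":0,"tz":-9,"hand":4},
    {"rx":0,"ry":0,"rz":0,"tx":0,"ty":0,"tz":-9,"hand":4},
  ],
)

```text
clock: 11.18
tool_pos: [443.4, -9.1, 145.4]
ee_rot: [0.0, 1.0, -0.0, -0.001]
contact_force: [0.3, -0.1, -1.3]
gripper_width: 48.9
gripper_force: 30.0
```

jog_arm(
  increments=[
    {"rx":0,"ry":0,"rz":0,"tx":1,"ty":0.5,"tz":0,"hand":4},
    {"rx":0,"ry":0,"rz":0,"tx":3,"ty":1.4,"tz":0,"hand":4},
    {"rx":0,"ry":0,"rz":0,"tx":6,"ty":2.7,"tz":0,"hand":4},
    {"rx":0,"ry":0,"rz":-1.5,"tx":9,"ty":4.1,"tz":0,"hand":4},
    {"rx":0,"ry":0,"rz":-1.5,"tx":12,"ty":5.5,"tz":0,"hand":4},
    {"rx":0,"ry":0,"rz":-1.5,"tx":15,"ty":6.8,"tz":0,"hand":4},
    {"rx":0,"ry":0,"rz":-1.5,"tx":18,"ty":8.2,"tz":0,"hand":4},
    {"rx":0,"ry":0,"rz":-1.5,"tx":20.5,"ty":9.3,"tz":0,"hand":4},
    {"rx":0,"ry":0,"rz":-1.5,"tx":22.3,"ty":10.1,"tz":0,"hand":4},
    {"rx":0,"ry":0,"rz":-1.5,"tx":22.9,"ty":10.4,"tz":0,"hand":4},
  ],
)

```text
clock: 12.02
tool_pos: [675.3, -115.5, 144.5]
ee_rot: [0.0, 1.0, 0.012, 0.0]
contact_force: [-0.6, 0.4, -0.9]
gripper_width: 49.0
gripper_force: 30.0
```

```bash
python3 -c "
from mv import *
inc((674,-113,62,1.5))
p,im=shot('side')
q=proj(p,[(674,-113,100)])[0].astype(int); print(q)
cv2.imwrite('pics/s4.png',cv2.resize(im[q[1]-60:q[1]+60,q[0]-70:q[0]+70],None,fx=4,fy=4,interpolation=2))"
```

```text
clock 12.02 pos [ 675.3 -115.5  144.5] yaw 1.4 F [-0.6  0.4 -0.9] w 49.0 f 30.0
(674, -113, 62, 1.5) r [ 0.04 -0.01 -0.15] t [-0.13 -0.26  8.25]
[307 151]
```

View pics/s4.png

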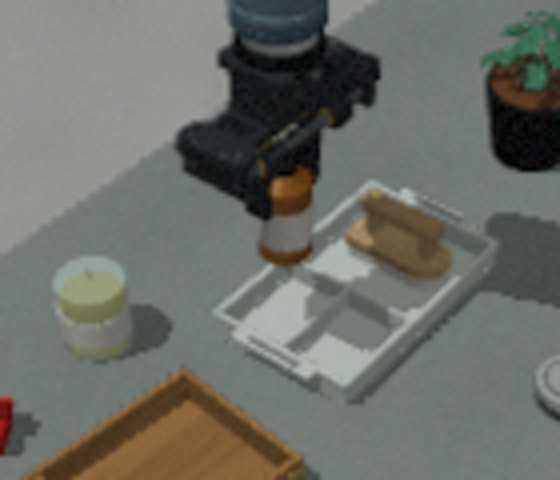

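jog_arm(
  increments=[
    {"rx":0,"ry":0,"rz":0,"tx":-0.1,"ty":-0.1,"tz":1,"hand":4},
    {"rx":0,"ry":0,"rz":0,"tx":-0.1,"ty":-0.1,"tz":3,"hand":4},
    {"rx":0,"ry":0,"rz":0,"tx":-0.1,"ty":-0.1,"tz":5,"hand":4},
    {"rx":0,"ry":0,"rz":0,"tx":-0.1,"ty":-0.1,"tz":6.5,"hand":4},
    {"rx":0,"ry":0,"rz":0,"tx":-0.1,"ty":-0.1,"tz":7.5,"hand":4},
    {"rx":0,"ry":0,"rz":0,"tx":-0.1,"ty":-0.1,"tz":8.2,"hand":4},
    {"rx":0,"ry":0,"rz":0,"tx":-0.1,"ty":-0.1,"tz":8.2,"hand":4},
    {"rx":0,"ry":0,"rz":0,"tx":-0.1,"ty":-0.1,"tz":8.2,"hand":4},
    {"rx":0,"ry":0,"rz":0,"tx":-0.1,"ty":-0.1,"tz":8.2,"hand":4},
    {"rx":0,"ry":0,"rz":0,"tx":-0.1,"ty":-0.1,"tz":8.2,"hand":4},
  ],
)

```text
clock: 12.9
tool_pos: [672.7, -112.3, 65.2]
ee_rot: [0.0, 1.0, 0.013, 0.001]
contact_force: [0.1, -0.2, -1.7]
gripper_width: 49.0
gripper_force: 30.0
```

jog_arm(
  increments=[
    {"rx":0,"ry":0,"rz":0,"tx":0,"ty":0,"tz":0,"hand":5.4},
    {"rx":0,"ry":0,"rz":0,"tx":0,"ty":0,"tz":0,"hand":5.8},
    {"rx":0,"ry":0,"rz":0,"tx":0,"ty":0,"tz":0,"hand":7},
    {"rx":0,"ry":0,"rz":0,"tx":0,"ty":0,"tz":0,"hand":8.8},
    {"rx":0,"ry":0,"rz":0,"tx":0,"ty":0,"tz":0,"hand":8.8},
    {"rx":0,"ry":0,"rz":0,"tx":0,"ty":0,"tz":0,"hand":8.8},
    {"rx":0,"ry":0,"rz":0,"tx":0,"ty":0,"tz":0,"hand":8.8},
    {"rx":0,"ry":0,"rz":0,"tx":0,"ty":0,"tz":0,"hand":8.8},
    {"rx":0,"ry":0,"rz":0,"tx":0,"ty":0,"tz":0,"hand":8.8},
    {"rx":0,"ry":0,"rz":0,"tx":0,"ty":0,"tz":0,"hand":8.8},
  ],
)

```text
clock: 13.73
tool_pos: [672.1, -112.1, 64.2]
ee_rot: [-0.0, 1.0, 0.013, -0.0]
contact_force: [-1.0, 0.2, 0.2]
gripper_width: 87.9
gripper_force: 0.0
```

```bash
python3 -c "
from mv import *
inc((674,-113,260,1.5),(452,-400,260,0))"
```

```text
clock 13.73 pos [ 672.1 -112.1   64.2] yaw 1.5 F [-1.   0.2  0.2] w 87.9 f 0.0
(674, -113, 260, 1.5) r [-0.    0.   -0.02] t [  0.19   0.09 -19.58]
(452, -400, 260, 0) r [-0.    0.    1.48] t [-22.74  28.21 -19.58]
```

jog_arm(
  increments=[
    {"rx":0,"ry":0,"rz":0,"tx":0,"ty":0,"tz":-2,"hand":8.8},
    {"rx":0,"ry":0,"rz":0,"tx":0,"ty":0,"tz":-5,"hand":8.8},
    {"rx":0,"ry":0,"rz":0,"tx":0,"ty":0,"tz":-9,"hand":8.8},
    {"rx":0,"ry":0,"rz":0,"tx":0,"ty":0,"tz":-13,"hand":8.8},
    {"rx":0,"ry":0,"rz":0,"tx":0,"ty":0,"tz":-17,"hand":8.8},
    {"rx":0,"ry":0,"rz":0,"tx":-2,"ty":2,"tz":-20,"hand":8.8},
    {"rx":0,"ry":0,"rz":0,"tx":-4,"ty":5,"tz":-20,"hand":8.8},
    {"rx":0,"ry":0,"rz":0,"tx":-6,"ty":8,"tz":-20,"hand":8.8},
    {"rx":0,"ry":0,"rz":0,"tx":-8,"ty":11,"tz":-20,"hand":8.8},
    {"rx":0,"ry":0,"rz":0,"tx":-10,"ty":14,"tz":-20,"hand":8.8},
  ],
)

```text
clock: 14.57
tool_pos: [574.6, -255.9, 264.6]
ee_rot: [0.0, 1.0, 0.013, 0.0]
contact_force: [0.3, -0.1, -0.2]
gripper_width: 88.0
gripper_force: 0.0
```

jog_arm(
  increments=[
    {"rx":0,"ry":0,"rz":1.5,"tx":-3,"ty":3,"tz":0,"hand":8.8},
    {"rx":0,"ry":0,"rz":1.5,"tx":-6,"ty":6,"tz":0,"hand":8.8},
    {"rx":0,"ry":0,"rz":1.5,"tx":-9,"ty":9,"tz":0,"hand":8.8},
    {"rx":0,"ry":0,"rz":1.5,"tx":-11,"ty":12,"tz":0,"hand":8.8},
    {"rx":0,"ry":0,"rz":1.5,"tx":-13,"ty":14.7,"tz":0,"hand":8.8},
    {"rx":0,"ry":0,"rz":1.5,"tx":-13,"ty":14.7,"tz":0,"hand":8.8},
    {"rx":0,"ry":0,"rz":1.5,"tx":-13,"ty":14.7,"tz":0,"hand":8.8},
    {"rx":0,"ry":0,"rz":1.5,"tx":-13,"ty":14.7,"tz":0,"hand":8.8},
    {"rx":0,"ry":0,"rz":1.5,"tx":-13,"ty":14.7,"tz":0,"hand":8.8},
    {"rx":0,"ry":0,"rz":1.5,"tx":-13,"ty":14.7,"tz":0,"hand":8.8},
  ],
)

```text
clock: 15.4
tool_pos: [450.8, -403.3, 264.3]
ee_rot: [-0.0, 1.0, 0.001, 0.0]
contact_force: [0.6, -0.3, -0.9]
gripper_width: 87.9
gripper_force: 0.0
```

```bash
python3 -c "
from mv import *
import pickle
p,im=shot('wrist','pics/w5.png'); pickle.dump(p,open('w5.pkl','wb'))
cv2.imwrite('pics/w5c.png',cv2.resize(im[0:300,120:520],None,fx=2,fy=2))
inc((450,-407,200,0))"
```

```text
clock 15.45 pos [ 450.6 -403.5  264.2] yaw 0.1 F [0.3 1.5 0.4] w 88.2 f 0.0
(450, -407, 200, 0) r [-0.03 -0.02  0.13] t [-0.07  0.35  6.42]
```

View pics/w5c.png

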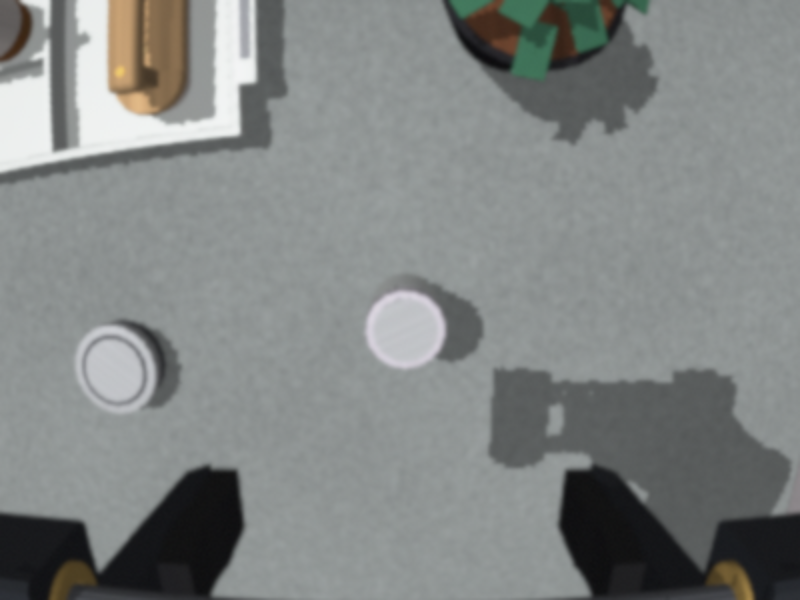

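```bash
python3 -c "
from mv import *
import pickle
p=pickle.load(open('w5.pkl','rb'))
a=plane(p,[(322.75,165)],70,True)[0]; print(a, 'tin',plane(p,[(178.7,184)],24,True))
inc((a[0],a[1],38,0))"
```

```text
[ 451.26792856 -406.62068429   70.        ] tin [[ 414.74487569 -205.853582     24.        ]]
clock 15.45 pos [ 450.6 -403.5  264.2] yaw 0.1 F [0.3 1.5 0.4] w 88.2 f 0.0
(np.float64(451.2679285604528), np.float64(-406.620684289191), 38, 0) r [-0.03 -0.02  0.13] t [ 0.06  0.32 22.62]
```

jog_arm(
  increments=[
    {"rx":0,"ry":0,"rz":0,"tx":0.1,"ty":0.3,"tz":3.5,"hand":8.8},
    {"rx":0,"ry":0,"rz":0,"tx":0.1,"ty":0.3,"tz":7,"hand":8.8},
    {"rx":0,"ry":0,"rz":0,"tx":0.1,"ty":0.3,"tz":10.5,"hand":8.8},
    {"rx":0,"ry":0,"rz":0,"tx":0.1,"ty":0.3,"tz":14,"hand":8.8},
    {"rx":0,"ry":0,"rz":0,"tx":0.1,"ty":0.3,"tz":17.5,"hand":8.8},
    {"rx":0,"ry":0,"rz":0,"tx":0.1,"ty":0.3,"tz":20.5,"hand":8.8},
    {"rx":0,"ry":0,"rz":0,"tx":0.1,"ty":0.3,"tz":23,"hand":8.8},
    {"rx":0,"ry":0,"rz":0,"tx":0.1,"ty":0.3,"tz":23,"hand":8.8},
    {"rx":0,"ry":0,"rz":0,"tx":0.1,"ty":0.3,"tz":23,"hand":4},
    {"rx":0,"ry":0,"rz":0,"tx":0.1,"ty":0.3,"tz":23,"hand":4},
  ],
)

```text
clock: 16.28
tool_pos: [451.8, -408.3, 35.8]
ee_rot: [0.001, 1.0, 0.0, 0.001]
contact_force: [0.6, -0.3, 0.6]
gripper_width: 76.8
gripper_force: 0.0
```

jog_arm(
  increments=[
    {"rx":0,"ry":0,"rz":0,"tx":0,"ty":0,"tz":0,"hand":4},
    {"rx":0,"ry":0,"rz":0,"tx":0,"ty":0,"tz":0,"hand":4},
    {"rx":0,"ry":0,"rz":0,"tx":0,"ty":0,"tz":0,"hand":4},
    {"rx":0,"ry":0,"rz":0,"tx":0,"ty":0,"tz":0,"hand":4},
    {"rx":0,"ry":0,"rz":0,"tx":0,"ty":0,"tz":0,"hand":4},
    {"rx":0,"ry":0,"rz":0,"tx":0,"ty":0,"tz":0,"hand":4},
    {"rx":0,"ry":0,"rz":0,"tx":0,"ty":0,"tz":0,"hand":4},
    {"rx":0,"ry":0,"rz":0,"tx":0,"ty":0,"tz":0,"hand":4},
    {"rx":0,"ry":0,"rz":0,"tx":0,"ty":0,"tz":0,"hand":4},
    {"rx":0,"ry":0,"rz":0,"tx":0,"ty":0,"tz":0,"hand":4},
  ],
)

```text
clock: 17.12
tool_pos: [450.8, -408.0, 34.9]
ee_rot: [0.0, 1.0, -0.0, 0.0]
contact_force: [-1.5, 1.2, 5.9]
gripper_width: 45.3
gripper_force: 30.0
```

```bash
python3 -c "
from mv import *
inc((451,-406,200,0),(599,-114,200,1.5))"
```

```text
clock 17.12 pos [ 450.8 -408.    34.9] yaw -0.0 F [-1.5  1.2  5.9] w 45.3 f 30.0
(451, -406, 200, 0) r [ 0.02 -0.02 -0.03] t [  0.03  -0.2  -16.51]
(599, -114, 200, 1.5) r [ 0.02 -0.02 -1.53] t [ 14.81 -29.41 -16.52]
```

jog_arm(
  increments=[
    {"rx":0,"ry":0,"rz":0,"tx":0,"ty":0,"tz":-0.5,"hand":4},
    {"rx":0,"ry":0,"rz":0,"tx":0,"ty":0,"tz":-1.5,"hand":4},
    {"rx":0,"ry":0,"rz":0,"tx":0,"ty":0,"tz":-3,"hand":4},
    {"rx":0,"ry":0,"rz":0,"tx":0,"ty":0,"tz":-5,"hand":4},
    {"rx":0,"ry":0,"rz":0,"tx":0,"ty":0,"tz":-8,"hand":4},
    {"rx":0,"ry":0,"rz":0,"tx":0,"ty":0,"tz":-11,"hand":4},
    {"rx":0,"ry":0,"rz":0,"tx":0,"ty":0,"tz":-13.5,"hand":4},
    {"rx":0,"ry":0,"rz":0,"tx":0,"ty":0,"tz":-14.5,"hand":4},
    {"rx":0,"ry":0,"rz":0,"tx":0,"ty":0,"tz":-14.5,"hand":4},
    {"rx":0,"ry":0,"rz":0,"tx":0,"ty":0,"tz":-14.5,"hand":4},
  ],
)

```text
clock: 17.95
tool_pos: [450.1, -407.9, 178.8]
ee_rot: [0.0, 1.0, -0.0, -0.0]
contact_force: [0.5, 0.3, -1.8]
gripper_width: 45.2
gripper_force: 30.0
```

jog_arm(
  increments=[
    {"rx":0,"ry":0,"rz":0,"tx":0.6,"ty":-1.2,"tz":0,"hand":4},
    {"rx":0,"ry":0,"rz":0,"tx":2,"ty":-4,"tz":0,"hand":4},
    {"rx":0,"ry":0,"rz":-1.5,"tx":3.8,"ty":-7.5,"tz":0,"hand":4},
    {"rx":0,"ry":0,"rz":-1.5,"tx":5.6,"ty":-11,"tz":0,"hand":4},
    {"rx":0,"ry":0,"rz":-1.5,"tx":7.4,"ty":-14.5,"tz":0,"hand":4},
    {"rx":0,"ry":0,"rz":-1.5,"tx":9.2,"ty":-18,"tz":0,"hand":4},
    {"rx":0,"ry":0,"rz":-1.5,"tx":11,"ty":-21.5,"tz":0,"hand":4},
    {"rx":0,"ry":0,"rz":-1.5,"tx":12.8,"ty":-25,"tz":0,"hand":4},
    {"rx":0,"ry":0,"rz":-1.5,"tx":14.3,"ty":-28,"tz":0,"hand":4},
    {"rx":0,"ry":0,"rz":-1.5,"tx":14.9,"ty":-29.3,"tz":0,"hand":4},
  ],
)

```text
clock: 18.78
tool_pos: [600.5, -106.8, 177.4]
ee_rot: [-0.002, 1.0, 0.017, -0.001]
contact_force: [0.2, 0.7, -1.0]
gripper_width: 45.5
gripper_force: 30.0
```

jog_arm(
  increments=[
    {"rx":0,"ry":0,"rz":0,"tx":0,"ty":0,"tz":0,"hand":4},
    {"rx":0,"ry":0,"rz":0,"tx":0,"ty":0,"tz":0,"hand":4},
    {"rx":0,"ry":0,"rz":0,"tx":0,"ty":0,"tz":2,"hand":4},
    {"rx":0,"ry":0,"rz":0,"tx":0,"ty":0,"tz":4,"hand":4},
    {"rx":0,"ry":0,"rz":0,"tx":0,"ty":0,"tz":6,"hand":4},
    {"rx":0,"ry":0,"rz":0,"tx":0,"ty":0,"tz":7,"hand":4},
    {"rx":0,"ry":0,"rz":0,"tx":0,"ty":0,"tz":7,"hand":4},
    {"rx":0,"ry":0,"rz":0,"tx":0,"ty":0,"tz":7,"hand":4},
    {"rx":0,"ry":0,"rz":0,"tx":0,"ty":0,"tz":7,"hand":4},
    {"rx":0,"ry":0,"rz":0,"tx":0,"ty":0,"tz":7,"hand":4},
  ],
)

```text
clock: 19.62
tool_pos: [600.5, -115.5, 110.5]
ee_rot: [0.0, 1.0, 0.013, 0.001]
contact_force: [0.1, 0.1, -0.7]
gripper_width: 45.2
gripper_force: 30.0
```

```bash
python3 -c "
from mv import *
p,im=shot('wrist','pics/w6.png')
inc((600,-115,40.5,1.5))"
```

```text
clock 19.67 pos [ 600.4 -115.3  110.4] yaw 1.5 F [ 0.5 -0.3 -0.3] w 45.2 f 30.0
(600, -115, 40.5, 1.5) r [ 0.03 -0.11 -0.05] t [-0.06 -0.04  6.99]
```

View pics/w6.png

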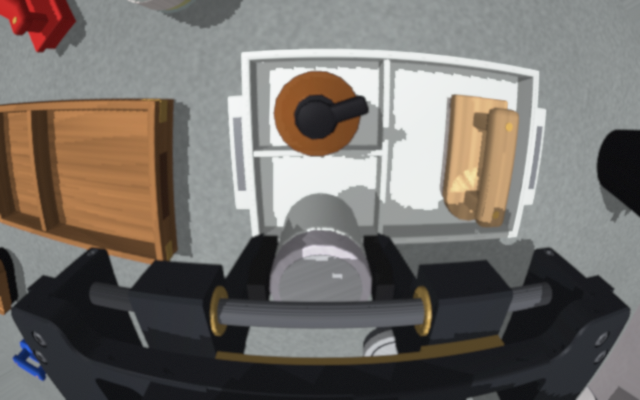

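jog_arm(
  increments=[
    {"rx":0,"ry":0,"rz":0,"tx":0,"ty":0,"tz":1,"hand":4},
    {"rx":0,"ry":0,"rz":0,"tx":0,"ty":0,"tz":3,"hand":4},
    {"rx":0,"ry":0,"rz":0,"tx":0,"ty":0,"tz":5,"hand":4},
    {"rx":0,"ry":0,"rz":0,"tx":0,"ty":0,"tz":6.2,"hand":4},
    {"rx":0,"ry":0,"rz":0,"tx":0,"ty":0,"tz":7,"hand":4},
    {"rx":0,"ry":0,"rz":0,"tx":0,"ty":0,"tz":7,"hand":4},
    {"rx":0,"ry":0,"rz":0,"tx":0,"ty":0,"tz":7,"hand":4},
    {"rx":0,"ry":0,"rz":0,"tx":0,"ty":0,"tz":7,"hand":4},
    {"rx":0,"ry":0,"rz":0,"tx":0,"ty":0,"tz":7,"hand":5},
    {"rx":0,"ry":0,"rz":0,"tx":0,"ty":0,"tz":7,"hand":5.4},
  ],
)

```text
clock: 20.5
tool_pos: [599.9, -115.1, 39.5]
ee_rot: [0.0, 1.0, 0.013, 0.0]
contact_force: [0.6, -0.7, -0.6]
gripper_width: 53.4
gripper_force: 0.0
```

jog_arm(
  increments=[
    {"rx":0,"ry":0,"rz":0,"tx":0,"ty":0,"tz":0,"hand":8},
    {"rx":0,"ry":0,"rz":0,"tx":0,"ty":0,"tz":0,"hand":8},
    {"rx":0,"ry":0,"rz":0,"tx":0,"ty":0,"tz":0,"hand":8},
    {"rx":0,"ry":0,"rz":0,"tx":0,"ty":0,"tz":0,"hand":8},
    {"rx":0,"ry":0,"rz":0,"tx":0,"ty":0,"tz":-1,"hand":8},
    {"rx":0,"ry":0,"rz":0,"tx":0,"ty":0,"tz":-4,"hand":8},
    {"rx":0,"ry":0,"rz":0,"tx":0,"ty":0,"tz":-8,"hand":8},
    {"rx":0,"ry":0,"rz":0,"tx":0,"ty":0,"tz":-12,"hand":8},
    {"rx":0,"ry":0,"rz":0,"tx":0,"ty":0,"tz":-16,"hand":8},
    {"rx":0,"ry":0,"rz":0,"tx":0,"ty":0,"tz":-20,"hand":8},
  ],
)

```text
clock: 21.33
tool_pos: [599.2, -114.9, 242.0]
ee_rot: [0.0, 1.0, 0.013, 0.0]
contact_force: [0.2, -1.1, -0.1]
gripper_width: 80.3
gripper_force: 0.0
```

```bash
python3 -c "
from mv import *
inc((600,-115,241,1.5),(445,396,260,-18),frm=(600.4,-115.3,241,1.5))"
```

```text
clock 21.33 pos [ 599.2 -114.9  242. ] yaw 1.5 F [ 0.2 -1.1 -0.1] w 80.3 f 0.0
(600, -115, 241, 1.5) r [0. 0. 0.] t [-0.04 -0.03  0.  ]
(445, 396, 260, -18) r [ 0.   0.  19.5] t [-14.2  -51.52  -1.9 ]
```

jog_arm(
  increments=[
    {"rx":0,"ry":0,"rz":-5,"tx":0,"ty":-1.5,"tz":-1.5,"hand":8.8},
    {"rx":0,"ry":0,"rz":-11,"tx":-0.5,"ty":-4,"tz":-3,"hand":8.8},
    {"rx":0,"ry":0,"rz":-17,"tx":-1,"ty":-7,"tz":-4,"hand":8.8},
    {"rx":0,"ry":0,"rz":-23,"tx":-1.5,"ty":-10,"tz":-5,"hand":8.8},
    {"rx":0,"ry":0,"rz":-29,"tx":-2,"ty":-13,"tz":-5,"hand":8.8},
    {"rx":0,"ry":0,"rz":-35,"tx":-2.5,"ty":-16,"tz":-5,"hand":8.8},
    {"rx":0,"ry":0,"rz":-41,"tx":-3,"ty":-19,"tz":-5,"hand":8.8},
    {"rx":0,"ry":0,"rz":-47,"tx":-3.5,"ty":-22,"tz":-5,"hand":8.8},
    {"rx":0,"ry":0,"rz":-53,"tx":-4,"ty":-25,"tz":-5,"hand":8.8},
    {"rx":0,"ry":0,"rz":-59,"tx":-4,"ty":-28,"tz":-5,"hand":8.8},
  ],
)

```text
clock: 22.17
tool_pos: [551.3, 165.2, 290.2]
ee_rot: [0.0, 0.863, 0.506, 0.0]
contact_force: [1.2, 0.2, -0.5]
gripper_width: 88.2
gripper_force: 0.0
```

```bash
python3 -c "
from mv import *
import pickle
print(ctrl.read_state()['q'].round(2))
p=pickle.load(open('w4.pkl','rb')); print('corner',plane(p,[(288.5,85)],35,True))
inc((445,396,260,161))
inc((530,280,280,115),(445,396,250,161),frm=(560,165,291,60.5))"
```

```text
[ 0.12  0.43 -0.66  1.66  0.29  1.15 -1.12]
corner [[531.13652032  26.65932883  35.        ]]
clock 22.17 pos [551.3 165.2 290.2] yaw 60.8 F [ 1.2  0.2 -0.5] w 88.2 f 0.0
(445, 396, 260, 161) r [ 1.0000e-02  5.0000e-02 -1.0021e+02] t [ 14.96 -20.55   3.  ]
clock 22.17 pos [551.3 165.2 290.2] yaw 60.5 F [ 1.2  0.2 -0.5] w 88.2 f 0.0
(530, 280, 280, 115) r [  0.    0.  -54.5] t [ 8.53 -8.27  1.1 ]
(445, 396, 250, 161) r [   0.     0.  -100.5] t [ 14.44 -21.38   4.1 ]
```

jog_arm(
  increments=[
    {"rx":0,"ry":0,"rz":-5,"tx":1,"ty":-1.5,"tz":0,"hand":8.8},
    {"rx":0,"ry":0,"rz":-11,"tx":2.5,"ty":-3.5,"tz":0,"hand":8.8},
    {"rx":0,"ry":0,"rz":-17,"tx":4,"ty":-6,"tz":0,"hand":8.8},
    {"rx":0,"ry":0,"rz":-23,"tx":6,"ty":-8.5,"tz":0,"hand":8.8},
    {"rx":0,"ry":0,"rz":-29,"tx":8,"ty":-11,"tz":0,"hand":8.8},
    {"rx":0,"ry":0,"rz":-35,"tx":9.5,"ty":-13.5,"tz":0,"hand":8.8},
    {"rx":0,"ry":0,"rz":-41,"tx":11,"ty":-16,"tz":0,"hand":8.8},
    {"rx":0,"ry":0,"rz":-47,"tx":12.5,"ty":-18,"tz":0,"hand":8.8},
    {"rx":0,"ry":0,"rz":-53,"tx":14,"ty":-20,"tz":0,"hand":8.8},
    {"rx":0,"ry":0,"rz":-59,"tx":14.7,"ty":-21,"tz":0,"hand":8.8},
  ],
)

```text
clock: 23.0
tool_pos: [439.8, 398.2, 290.3]
ee_rot: [-0.0, 0.5, 0.866, 0.001]
contact_force: [-0.1, -0.3, -0.2]
gripper_width: 87.9
gripper_force: 0.0
```

jog_arm(
  increments=[
    {"rx":0,"ry":0,"rz":-6,"tx":0,"ty":0,"tz":0,"hand":8.8},
    {"rx":0,"ry":0,"rz":-12,"tx":0,"ty":0,"tz":1,"hand":8.8},
    {"rx":0,"ry":0,"rz":-18,"tx":0,"ty":0,"tz":2,"hand":8.8},
    {"rx":0,"ry":0,"rz":-24,"tx":0,"ty":0,"tz":3,"hand":8.8},
    {"rx":0,"ry":0,"rz":-30,"tx":0,"ty":0,"tz":4,"hand":8.8},
    {"rx":0,"ry":0,"rz":-36,"tx":0,"ty":0,"tz":5,"hand":8.8},
    {"rx":0,"ry":0,"rz":-41,"tx":0,"ty":0,"tz":6,"hand":8.8},
    {"rx":0,"ry":0,"rz":-41,"tx":0,"ty":0,"tz":6,"hand":8.8},
    {"rx":0,"ry":0,"rz":-41,"tx":0,"ty":0,"tz":6,"hand":8.8},
    {"rx":0,"ry":0,"rz":-41,"tx":0,"ty":0,"tz":6,"hand":8.8},
  ],
)

```text
clock: 23.83
tool_pos: [442.4, 395.5, 230.1]
ee_rot: [0.0, 0.171, 0.985, 0.0]
contact_force: [0.3, -0.8, 0.2]
gripper_width: 88.3
gripper_force: 0.0
```

```bash
python3 -c "
from mv import *
import pickle
p,im=shot('wrist','pics/w7.png'); pickle.dump(p,open('w7.pkl','wb'))
cv2.imwrite('pics/w7c.png',cv2.resize(im[20:300,180:480],None,fx=2,fy=2))
print(ctrl.read_state()['q'].round(2),proj(p,[[439,397,46]],True))
inc((439,397,20,161))"
```

```text
[-0.11  0.67 -1.03  1.66  0.62  1.17 -0.07] [[320.66490785 162.86699481]]
clock 23.88 pos [442.4 395.6 230.3] yaw 160.4 F [-0.2  0.3  0.2] w 87.9 f 0.0
(439, 397, 20, 161) r [ 0.06  0.05 -0.65] t [ 0.39 -0.   21.03]
```

View pics/w7c.png

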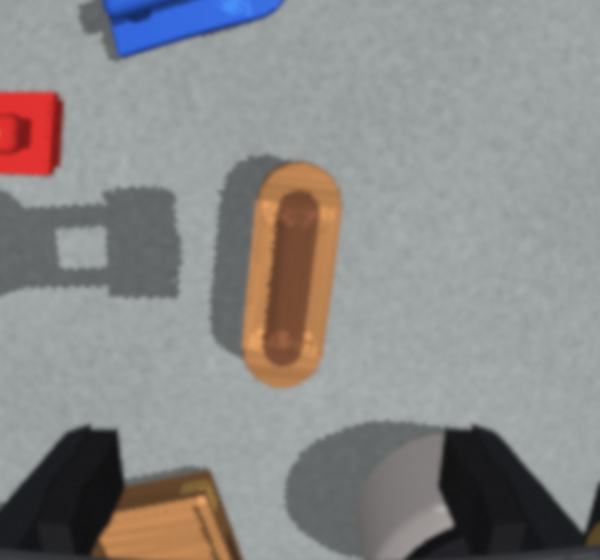

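```bash
python3 -c "
from mv import *
import pickle
p=pickle.load(open('w7.pkl','rb'))
a=plane(p,[(330,101.5),(321,214),(326,157)],46,True); print(a.round(1))
y=np.degrees(np.arctan2(*(a[0]-a[1])[[1,0]])); c=(a[0]+a[1])/2; print(y,c, 'boxcorner',plane(p,[(180+208/2,20+478/2)],35,True))
inc((c[0],c[1],20,y))"
```

```text
[[379.6 428.6  46. ]
 [495.9 377.1  46. ]
 [434.8 404.7  46. ]]
156.10749410969422 [437.74944008 402.84924239  46.        ] boxcorner [[543.62435603 309.88818026  35.        ]]
clock 23.88 pos [442.4 395.6 230.3] yaw 160.4 F [-0.2  0.3  0.2] w 87.9 f 0.0
(np.float64(437.74944008353816), np.float64(402.84924239108625), 20, np.float64(156.10749410969422)) r [0.06 0.04 4.24] t [ 0.7   0.5  21.03]
```

jog_arm(
  increments=[
    {"rx":0,"ry":0,"rz":4.2,"tx":0.7,"ty":0.5,"tz":3.5,"hand":8.8},
    {"rx":0,"ry":0,"rz":4.2,"tx":0.7,"ty":0.5,"tz":7,"hand":8.8},
    {"rx":0,"ry":0,"rz":4.2,"tx":0.7,"ty":0.5,"tz":10.5,"hand":8.8},
    {"rx":0,"ry":0,"rz":4.2,"tx":0.7,"ty":0.5,"tz":14,"hand":8.8},
    {"rx":0,"ry":0,"rz":4.2,"tx":0.7,"ty":0.5,"tz":17.5,"hand":8.8},
    {"rx":0,"ry":0,"rz":4.2,"tx":0.7,"ty":0.5,"tz":19.5,"hand":8.8},
    {"rx":0,"ry":0,"rz":4.2,"tx":0.7,"ty":0.5,"tz":20.8,"hand":8.8},
    {"rx":0,"ry":0,"rz":4.2,"tx":0.7,"ty":0.5,"tz":20.8,"hand":8.8},
    {"rx":0,"ry":0,"rz":4.2,"tx":0.7,"ty":0.5,"tz":20.8,"hand":4},
    {"rx":0,"ry":0,"rz":4.2,"tx":0.7,"ty":0.5,"tz":20.8,"hand":4},
  ],
)

```text
clock: 24.72
tool_pos: [438.1, 403.5, 23.1]
ee_rot: [0.001, 0.206, 0.979, 0.001]
contact_force: [-0.0, -0.6, -0.1]
gripper_width: 76.6
gripper_force: 0.0
```

jog_arm(
  increments=[
    {"rx":0,"ry":0,"rz":0,"tx":0,"ty":0,"tz":0,"hand":3.5},
    {"rx":0,"ry":0,"rz":0,"tx":0,"ty":0,"tz":0,"hand":3.5},
    {"rx":0,"ry":0,"rz":0,"tx":0,"ty":0,"tz":0,"hand":3.5},
    {"rx":0,"ry":0,"rz":0,"tx":0,"ty":0,"tz":0,"hand":3.5},
    {"rx":0,"ry":0,"rz":0,"tx":0,"ty":0,"tz":0,"hand":3.5},
    {"rx":0,"ry":0,"rz":0,"tx":0,"ty":0,"tz":0,"hand":3.5},
    {"rx":0,"ry":0,"rz":0,"tx":0,"ty":0,"tz":0,"hand":3.5},
    {"rx":0,"ry":0,"rz":0,"tx":0,"ty":0,"tz":0,"hand":3.5},
    {"rx":0,"ry":0,"rz":0,"tx":0,"ty":0,"tz":0,"hand":3.5},
    {"rx":0,"ry":0,"rz":0,"tx":0,"ty":0,"tz":0,"hand":3.5},
  ],
)

```text
clock: 25.55
tool_pos: [437.5, 402.5, 21.6]
ee_rot: [0.0, 0.206, 0.979, 0.0]
contact_force: [0.4, -2.3, 6.5]
gripper_width: 45.8
gripper_force: 29.8
```

```bash
python3 -c "
from mv import *
s=ctrl.read_state();print(s['q'].round(2))
inc((438,402,160,156),(613.4,104.6,160,84.8))"
```

```text
[-0.26  0.92 -0.8   1.76  0.86  0.85 -0.32]
clock 25.55 pos [437.5 402.5  21.6] yaw 156.3 F [ 0.4 -2.3  6.5] w 45.8 f 29.8
(438, 402, 160, 156) r [0.02 0.02 0.27] t [ -0.07  -0.02 -13.84]
(613.4, 104.6, 160, 84.8) r [3.000e-02 1.000e-02 7.147e+01] t [-28.1  -20.18 -13.83]
```

jog_arm(
  increments=[
    {"rx":0,"ry":0,"rz":0,"tx":0,"ty":0,"tz":-0.5,"hand":3.5},
    {"rx":0,"ry":0,"rz":0,"tx":0,"ty":0,"tz":-2,"hand":3.5},
    {"rx":0,"ry":0,"rz":0,"tx":0,"ty":0,"tz":-5,"hand":3.5},
    {"rx":0,"ry":0,"rz":0,"tx":0,"ty":0,"tz":-8,"hand":3.5},
    {"rx":0,"ry":0,"rz":0,"tx":0,"ty":0,"tz":-11,"hand":3.5},
    {"rx":0,"ry":0,"rz":0,"tx":0,"ty":0,"tz":-13.5,"hand":3.5},
    {"rx":0,"ry":0,"rz":5,"tx":-1,"ty":-0.8,"tz":-13.8,"hand":3.5},
    {"rx":0,"ry":0,"rz":10,"tx":-3,"ty":-2.2,"tz":-13.8,"hand":3.5},
    {"rx":0,"ry":0,"rz":15,"tx":-5.5,"ty":-4,"tz":-13.8,"hand":3.5},
    {"rx":0,"ry":0,"rz":20,"tx":-8,"ty":-5.8,"tz":-13.8,"hand":3.5},
  ],
)

```text
clock: 26.38
tool_pos: [487.1, 316.7, 160.4]
ee_rot: [0.0, 0.373, 0.928, 0.0]
contact_force: [0.7, -0.3, -1.5]
gripper_width: 46.0
gripper_force: 29.7
```

```bash
python3 -c "
from mv import *
inc((613.4,104.6,160,84.8),frm=(437.5+.913*80-.404*58*0-0,0,0,0)) if 0 else None
import numpy as np
a=np.radians(156.3); X=np.array([np.cos(a),np.sin(a)]); Y=np.array([np.sin(a),-np.cos(a)]); e=np.array([437.5,402.5])-80*X-58*Y
inc((613.4,104.6,160,84.8),frm=(e[0],e[1],160,136.3)); print(e)"
```

```text
clock 26.38 pos [487.1 316.7 160.4] yaw 136.3 F [ 0.7 -0.3 -1.5] w 46.0 f 29.7
(613.4, 104.6, 160, 84.8) r [ 0.   0.  51.5] t [-23.8   -6.67   0.  ]
[487.44003642 317.23574745]
```

jog_arm(
  increments=[
    {"rx":0,"ry":0,"rz":5,"tx":-2.5,"ty":-0.7,"tz":0,"hand":3.5},
    {"rx":0,"ry":0,"rz":11,"tx":-5.5,"ty":-1.5,"tz":0,"hand":3.5},
    {"rx":0,"ry":0,"rz":17,"tx":-8.5,"ty":-2.4,"tz":0,"hand":3.5},
    {"rx":0,"ry":0,"rz":23,"tx":-11.5,"ty":-3.2,"tz":0,"hand":3.5},
    {"rx":0,"ry":0,"rz":29,"tx":-14.5,"ty":-4.1,"tz":0,"hand":3.5},
    {"rx":0,"ry":0,"rz":35,"tx":-17.5,"ty":-4.9,"tz":0,"hand":3.5},
    {"rx":0,"ry":0,"rz":41,"tx":-20.5,"ty":-5.7,"tz":0,"hand":3.5},
    {"rx":0,"ry":0,"rz":46,"tx":-22.5,"ty":-6.3,"tz":0,"hand":3.5},
    {"rx":0,"ry":0,"rz":50,"tx":-23.5,"ty":-6.6,"tz":0,"hand":3.5},
    {"rx":0,"ry":0,"rz":51.5,"tx":-23.8,"ty":-6.7,"tz":0,"hand":3.5},
  ],
)

```text
clock: 27.22
tool_pos: [613.8, 101.4, 159.8]
ee_rot: [0.001, 0.741, 0.672, -0.0]
contact_force: [0.1, 0.6, -0.2]
gripper_width: 45.7
gripper_force: 29.7
```

jog_arm(
  increments=[
    {"rx":0,"ry":0,"rz":0,"tx":0,"ty":0,"tz":0,"hand":3.5},
    {"rx":0,"ry":0,"rz":0,"tx":0,"ty":0,"tz":0,"hand":3.5},
    {"rx":0,"ry":0,"rz":0,"tx":0,"ty":0,"tz":2,"hand":3.5},
    {"rx":0,"ry":0,"rz":0,"tx":0,"ty":0,"tz":4,"hand":3.5},
    {"rx":0,"ry":0,"rz":0,"tx":0,"ty":0,"tz":5,"hand":3.5},
    {"rx":0,"ry":0,"rz":0,"tx":0,"ty":0,"tz":5,"hand":3.5},
    {"rx":0,"ry":0,"rz":0,"tx":0,"ty":0,"tz":5,"hand":3.5},
    {"rx":0,"ry":0,"rz":0,"tx":0,"ty":0,"tz":5,"hand":3.5},
    {"rx":0,"ry":0,"rz":0,"tx":0,"ty":0,"tz":5,"hand":3.5},
    {"rx":0,"ry":0,"rz":0,"tx":0,"ty":0,"tz":5,"hand":3.5},
  ],
)

```text
clock: 28.05
tool_pos: [613.4, 104.4, 110.2]
ee_rot: [0.0, 0.739, 0.674, 0.001]
contact_force: [0.5, 0.1, -1.4]
gripper_width: 45.6
gripper_force: 29.7
```

```bash
python3 -c "
from mv import *
import pickle
p,im=shot('wrist'); pickle.dump(p,open('w8.pkl','wb'))
q,si=shot('side'); u=proj(q,[(613,105,40)])[0].astype(int); s=si[u[1]-60:u[1]+60,u[0]-70:u[0]+70]
cv2.imwrite('pics/w8.png',im)
cv2.imwrite('pics/w8c.png',np.vstack([np.hstack([im[:300],np.zeros((300,160,3),np.uint8)]),cv2.resize(np.hstack([s,s*0]),(800,300),interpolation=2)]))
inc((613.4,104.6,27,84.8))"
```

```text
clock 28.15 pos [613.2 104.2 109.9] yaw 84.8 F [-0.1 -0.7 -2.2] w 45.9 f 29.7
(613.4, 104.6, 27, 84.8) r [ 0.06 -0.01 -0.03] t [0.04 0.01 8.29]
```

View pics/w8c.png

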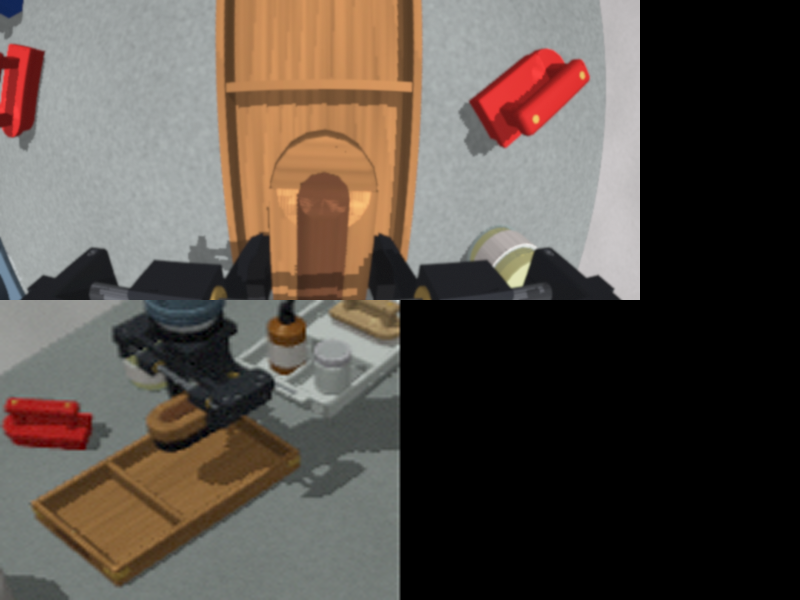

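```bash
python3 -c "
from mv import *
import pickle
p=pickle.load(open('w8.pkl','rb'))
print(plane(p,[(229,86),(411,86.5)],32,True).round(1), plane(p,[(323,132)],134,True).round(1), 'rims',plane(p,[(220,120),(422,60)],35,True).round(1))"
```

```text
[[556.3 197.8  32. ]
 [687.8 185.4  32. ]] [[621.1 170.1 134. ]] rims [[547.  174.   35. ]
 [696.6 204.8  35. ]]
```

jog_arm(
  increments=[
    {"rx":0,"ry":0,"rz":0,"tx":0.1,"ty":0,"tz":2,"hand":3.5},
    {"rx":0,"ry":0,"rz":0,"tx":0.1,"ty":0,"tz":4.5,"hand":3.5},
    {"rx":0,"ry":0,"rz":0,"tx":0.1,"ty":0,"tz":6.5,"hand":3.5},
    {"rx":0,"ry":0,"rz":0,"tx":0.1,"ty":0,"tz":7.7,"hand":3.5},
    {"rx":0,"ry":0,"rz":0,"tx":0.1,"ty":0,"tz":8.2,"hand":3.5},
    {"rx":0,"ry":0,"rz":0,"tx":0.1,"ty":0,"tz":8.2,"hand":3.5},
    {"rx":0,"ry":0,"rz":0,"tx":0.1,"ty":0,"tz":8.2,"hand":3.5},
    {"rx":0,"ry":0,"rz":0,"tx":0.1,"ty":0,"tz":8.2,"hand":5},
    {"rx":0,"ry":0,"rz":0,"tx":0.1,"ty":0,"tz":8.2,"hand":6.5},
    {"rx":0,"ry":0,"rz":0,"tx":0.1,"ty":0,"tz":8.2,"hand":6.5},
  ],
)

```text
clock: 28.98
tool_pos: [613.3, 105.2, 27.6]
ee_rot: [0.0, 0.739, 0.674, 0.0]
contact_force: [0.3, -0.4, 0.0]
gripper_width: 61.2
gripper_force: 0.0
```

jog_arm(
  increments=[
    {"rx":0,"ry":0,"rz":0,"tx":0,"ty":0,"tz":0,"hand":6.5},
    {"rx":0,"ry":0,"rz":0,"tx":0,"ty":0,"tz":0,"hand":6.5},
    {"rx":0,"ry":0,"rz":0,"tx":0,"ty":0,"tz":-2,"hand":6.5},
    {"rx":0,"ry":0,"rz":0,"tx":0,"ty":0,"tz":-5,"hand":6.5},
    {"rx":0,"ry":0,"rz":0,"tx":0,"ty":0,"tz":-9,"hand":6.5},
    {"rx":0,"ry":0,"rz":0,"tx":0,"ty":0,"tz":-13,"hand":8.8},
    {"rx":0,"ry":0,"rz":0,"tx":0,"ty":0,"tz":-17,"hand":8.8},
    {"rx":0,"ry":0,"rz":0,"tx":0,"ty":0,"tz":-20,"hand":8.8},
    {"rx":0,"ry":0,"rz":0,"tx":0,"ty":0,"tz":-22,"hand":8.8},
    {"rx":0,"ry":0,"rz":0,"tx":0,"ty":0,"tz":-22,"hand":8.8},
  ],
)

```text
clock: 29.82
tool_pos: [615.3, 106.2, 252.4]
ee_rot: [0.002, 0.739, 0.674, 0.003]
contact_force: [0.1, -0.2, 0.9]
gripper_width: 87.7
gripper_force: 0.0
```

```bash
python3 -c "
from mv import *
print(ctrl.read_state()['q'].round(2))
inc((414,-202,230,84.8))"
```

```text
[ 0.24  0.57 -0.71  1.57  0.4   1.14 -0.65]
clock 29.82 pos [615.3 106.2 252.4] yaw 84.8 F [ 0.1 -0.2  0.9] w 87.7 f 0.0
(414, -202, 230, 84.8) r [ 0.45 -0.13 -0.04] t [-32.53 -17.25   2.03]
```

jog_arm(
  increments=[
    {"rx":0,"ry":0,"rz":0,"tx":-2,"ty":-1,"tz":0,"hand":8.8},
    {"rx":0,"ry":0,"rz":0,"tx":-5,"ty":-2.7,"tz":0,"hand":8.8},
    {"rx":0,"ry":0,"rz":0,"tx":-8.5,"ty":-4.5,"tz":0,"hand":8.8},
    {"rx":0,"ry":0,"rz":0,"tx":-12,"ty":-6.4,"tz":0,"hand":8.8},
    {"rx":0,"ry":0,"rz":0,"tx":-15.5,"ty":-8.2,"tz":0,"hand":8.8},
    {"rx":0,"ry":0,"rz":0,"tx":-19,"ty":-10.1,"tz":0,"hand":8.8},
    {"rx":0,"ry":0,"rz":0,"tx":-22.5,"ty":-12,"tz":0,"hand":8.8},
    {"rx":0,"ry":0,"rz":0,"tx":-26,"ty":-13.8,"tz":0,"hand":8.8},
    {"rx":0,"ry":0,"rz":0,"tx":-29.5,"ty":-15.7,"tz":0,"hand":8.8},
    {"rx":0,"ry":0,"rz":0,"tx":-32.5,"ty":-17.2,"tz":0,"hand":8.8},
  ],
)

```text
clock: 30.65
tool_pos: [409.4, -204.9, 246.4]
ee_rot: [-0.001, 0.739, 0.674, -0.001]
contact_force: [0.9, -0.3, 0.8]
gripper_width: 87.9
gripper_force: 0.0
```

jog_arm(
  increments=[
    {"rx":0,"ry":0,"rz":0,"tx":0,"ty":0,"tz":2,"hand":8.8},
    {"rx":0,"ry":0,"rz":0,"tx":0,"ty":0,"tz":4,"hand":8.8},
    {"rx":0,"ry":0,"rz":0,"tx":0,"ty":0,"tz":6,"hand":8.8},
    {"rx":0,"ry":0,"rz":0,"tx":0,"ty":0,"tz":8,"hand":8.8},
    {"rx":0,"ry":0,"rz":0,"tx":0,"ty":0,"tz":8,"hand":8.8},
    {"rx":0,"ry":0,"rz":0,"tx":0,"ty":0,"tz":8,"hand":8.8},
    {"rx":0,"ry":0,"rz":0,"tx":0,"ty":0,"tz":8,"hand":8.8},
    {"rx":0,"ry":0,"rz":0,"tx":0,"ty":0,"tz":8,"hand":8.8},
    {"rx":0,"ry":0,"rz":0,"tx":0,"ty":0,"tz":8,"hand":8.8},
    {"rx":0,"ry":0,"rz":0,"tx":0,"ty":0,"tz":8,"hand":8.8},
  ],
)

```text
clock: 31.48
tool_pos: [412.5, -203.1, 168.0]
ee_rot: [0.001, 0.739, 0.674, 0.0]
contact_force: [-0.2, 0.3, -0.1]
gripper_width: 87.4
gripper_force: 0.0
```

```bash
python3 -c "
from mv import *
import pickle
p,im=shot('wrist','pics/w9.png'); pickle.dump(p,open('w9.pkl','wb'))
g=cv2.medianBlur(cv2.cvtColor(im,6),3); u=proj(p,[(414,-202,24)],True)[0]; print(u)
for lo in (175,185): print(comp(g>lo,u)[1:])
inc((414,-202,4,84.8))"
```

```text
[320.77863488 175.20271313]
(array([ 297,  152,   46,   45, 1607], dtype=int32), array([319.66708152, 173.99626633]))
(array([ 298,  153,   44,   43, 1487], dtype=int32), array([319.72898453, 173.86819099]))
clock 31.53 pos [ 412.4 -203.1  167.8] yaw 84.8 F [ 1.7 -0.5 -0.9] w 87.9 f 0.0
(414, -202, 4, 84.8) r [ 0.06  0.04 -0.03] t [ 0.13  0.13 16.38]
```

```bash
python3 -c "
from mv import *
im=cv2.imread('pics/w9.png'); g=cv2.cvtColor(im,6)
print(g[174,270:372:2]); print(g[120:228:2,320])
h=cv2.HoughCircles(cv2.medianBlur(g,5),3,1,15,param1=80,param2=18,minRadius=15,maxRadius=45); print(h)"
```

```text
[148 145 144 146 147 150 150 130 138 182 186 169 114 157 190 190 190 188
 189 190 189 189 188 192 190 187 189 191 190 188 188 188 189 192 193 190
 183 135 135 190 196 182 147 144 143 140 140 137 135 138 141]
[144 146 145 146 146 146 145 143 140 132 130 193 196 194 154 113 177 192
 193 191 189 189 188 191 192 191 189 187 188 190 192 190 189 188 187 188
 187 187 177 126 157 188 180 122 129 146 142 141 141 144 145 147 147 146]
[[[319.5 173.5  32.9]
  [507.5 215.5  44.4]
  [539.5  76.5  44.4]
  [498.5  89.5  44.4]
  [576.5  81.5  25.1]
  [516.5  77.5  23. ]
  [456.5 305.5  40. ]
  [516.5 202.5  33.3]
  [180.5 304.5  32.6]
  [499.5 156.5  34.4]
  [495.5 195.5  21. ]
  [475.5  49.5  34.3]
  [486.5  79.5  19.9]
  [296.5 219.5  36.6]
  [490.5  59.5  28.8]
  [538.5 212.5  27.5]
  [471.5 307.5  25.2]
  [544.5 109.5  17.4]
  [530.5 142.5  22.9]
  [476.5 228.5  17.2]
  [597.5  79.5  16.8]]]
```

jog_arm(
  increments=[
    {"rx":0,"ry":0,"rz":0,"tx":0.2,"ty":0,"tz":3,"hand":8.8},
    {"rx":0,"ry":0,"rz":0,"tx":0.2,"ty":0,"tz":6,"hand":8.8},
    {"rx":0,"ry":0,"rz":0,"tx":0.2,"ty":0,"tz":9,"hand":8.8},
    {"rx":0,"ry":0,"rz":0,"tx":0.2,"ty":0,"tz":12,"hand":8.8},
    {"rx":0,"ry":0,"rz":0,"tx":0.2,"ty":0,"tz":14.5,"hand":8.8},
    {"rx":0,"ry":0,"rz":0,"tx":0.2,"ty":0,"tz":15.7,"hand":8.8},
    {"rx":0,"ry":0,"rz":0,"tx":0.2,"ty":0,"tz":16.2,"hand":8.8},
    {"rx":0,"ry":0,"rz":0,"tx":0.2,"ty":0,"tz":16.2,"hand":8.8},
    {"rx":0,"ry":0,"rz":0,"tx":0.2,"ty":0,"tz":16.2,"hand":5.8},
    {"rx":0,"ry":0,"rz":0,"tx":0.2,"ty":0,"tz":16.2,"hand":5.8},
  ],
)

```text
clock: 32.37
tool_pos: [413.0, -201.3, 6.2]
ee_rot: [0.001, 0.739, 0.674, 0.0]
contact_force: [1.9, -0.7, -0.1]
gripper_width: 76.8
gripper_force: 0.0
```

jog_arm(
  increments=[
    {"rx":0,"ry":0,"rz":0,"tx":0,"ty":0,"tz":0,"hand":5.8},
    {"rx":0,"ry":0,"rz":0,"tx":0,"ty":0,"tz":0,"hand":5.8},
    {"rx":0,"ry":0,"rz":0,"tx":0,"ty":0,"tz":0,"hand":5.8},
    {"rx":0,"ry":0,"rz":0,"tx":0,"ty":0,"tz":0,"hand":5.8},
    {"rx":0,"ry":0,"rz":0,"tx":0,"ty":0,"tz":0,"hand":5.8},
    {"rx":0,"ry":0,"rz":0,"tx":0,"ty":0,"tz":0,"hand":5.8},
    {"rx":0,"ry":0,"rz":0,"tx":0,"ty":0,"tz":0,"hand":5.8},
    {"rx":0,"ry":0,"rz":0,"tx":0,"ty":0,"tz":0,"hand":5.8},
    {"rx":0,"ry":0,"rz":0,"tx":0,"ty":0,"tz":0,"hand":5.8},
    {"rx":0,"ry":0,"rz":0,"tx":0,"ty":0,"tz":0,"hand":5.8},
  ],
)

```text
clock: 33.2
tool_pos: [412.8, -201.3, 6.1]
ee_rot: [0.001, 0.739, 0.674, 0.0]
contact_force: [-1.4, -0.5, 7.4]
gripper_width: 64.8
gripper_force: 30.0
```

```bash
python3 -c "
from mv import *
inc((414,-202,150,84.8),(627.5,241,150,84.8))"
```

```text
clock 33.20 pos [ 412.8 -201.3    6.1] yaw 84.8 F [-1.4 -0.5  7.4] w 64.8 f 30.0
(414, -202, 150, 84.8) r [ 0.08  0.05 -0.04] t [ -0.07   0.14 -14.39]
(627.5, 241, 150, 84.8) r [ 0.08  0.05 -0.04] t [ 46.    17.36 -14.41]
```

jog_arm(
  increments=[
    {"rx":0,"ry":0,"rz":0,"tx":0,"ty":0,"tz":-0.7,"hand":5.8},
    {"rx":0,"ry":0,"rz":0,"tx":0,"ty":0,"tz":-2.5,"hand":5.8},
    {"rx":0,"ry":0,"rz":0,"tx":0,"ty":0,"tz":-5.5,"hand":5.8},
    {"rx":0,"ry":0,"rz":0,"tx":0,"ty":0,"tz":-9,"hand":5.8},
    {"rx":0,"ry":0,"rz":0,"tx":0,"ty":0,"tz":-12,"hand":5.8},
    {"rx":0,"ry":0,"rz":0,"tx":1,"ty":0.4,"tz":-14,"hand":5.8},
    {"rx":0,"ry":0,"rz":0,"tx":3.5,"ty":1.3,"tz":-14.4,"hand":5.8},
    {"rx":0,"ry":0,"rz":0,"tx":6.5,"ty":2.4,"tz":-14.4,"hand":5.8},
    {"rx":0,"ry":0,"rz":0,"tx":9.8,"ty":3.7,"tz":-14.4,"hand":5.8},
    {"rx":0,"ry":0,"rz":0,"tx":13,"ty":4.9,"tz":-14.4,"hand":5.8},
  ],
)

```text
clock: 34.03
tool_pos: [473.1, -74.9, 150.0]
ee_rot: [0.0, 0.739, 0.674, 0.0]
contact_force: [0.4, -0.7, -1.6]
gripper_width: 65.1
gripper_force: 30.0
```

jog_arm(
  increments=[
    {"rx":0,"ry":0,"rz":0,"tx":3.5,"ty":1.3,"tz":0,"hand":5.8},
    {"rx":0,"ry":0,"rz":0,"tx":7,"ty":2.6,"tz":0,"hand":5.8},
    {"rx":0,"ry":0,"rz":0,"tx":10.5,"ty":3.9,"tz":0,"hand":5.8},
    {"rx":0,"ry":0,"rz":0,"tx":14,"ty":5.3,"tz":0,"hand":5.8},
    {"rx":0,"ry":0,"rz":0,"tx":17.5,"ty":6.6,"tz":0,"hand":5.8},
    {"rx":0,"ry":0,"rz":0,"tx":21,"ty":7.9,"tz":0,"hand":5.8},
    {"rx":0,"ry":0,"rz":0,"tx":24.5,"ty":9.2,"tz":0,"hand":5.8},
    {"rx":0,"ry":0,"rz":0,"tx":28,"ty":10.5,"tz":0,"hand":5.8},
    {"rx":0,"ry":0,"rz":0,"tx":31,"ty":11.7,"tz":0,"hand":5.8},
    {"rx":0,"ry":0,"rz":0,"tx":32.8,"ty":12.3,"tz":0,"hand":5.8},
  ],
)

```text
clock: 34.87
tool_pos: [625.4, 243.8, 149.8]
ee_rot: [-0.001, 0.738, 0.675, 0.001]
contact_force: [-0.4, -0.0, 0.0]
gripper_width: 64.9
gripper_force: 30.0
```

jog_arm(
  increments=[
    {"rx":0,"ry":0,"rz":0,"tx":0,"ty":0,"tz":0,"hand":5.8},
    {"rx":0,"ry":0,"rz":0,"tx":0,"ty":0,"tz":0,"hand":5.8},
    {"rx":0,"ry":0,"rz":0,"tx":0,"ty":0,"tz":1,"hand":5.8},
    {"rx":0,"ry":0,"rz":0,"tx":0,"ty":0,"tz":3,"hand":5.8},
    {"rx":0,"ry":0,"rz":0,"tx":0,"ty":0,"tz":5,"hand":5.8},
    {"rx":0,"ry":0,"rz":0,"tx":0,"ty":0,"tz":6,"hand":5.8},
    {"rx":0,"ry":0,"rz":0,"tx":0,"ty":0,"tz":6,"hand":5.8},
    {"rx":0,"ry":0,"rz":0,"tx":0,"ty":0,"tz":6,"hand":5.8},
    {"rx":0,"ry":0,"rz":0,"tx":0,"ty":0,"tz":6,"hand":5.8},
    {"rx":0,"ry":0,"rz":0,"tx":0,"ty":0,"tz":6,"hand":5.8},
  ],
)

```text
clock: 35.7
tool_pos: [626.0, 239.8, 90.5]
ee_rot: [0.0, 0.739, 0.674, 0.001]
contact_force: [-0.3, -0.8, -1.3]
gripper_width: 65.0
gripper_force: 30.0
```

```bash
python3 -c "
from mv import *
inc((626,239,12.5,84.8))"
```

```text
clock 35.70 pos [626.  239.8  90.5] yaw 84.8 F [-0.3 -0.8 -1.3] w 65.0 f 30.0
(626, 239, 12.5, 84.8) r [ 0.1  -0.06 -0.05] t [-0.08 -0.    7.8 ]
```

jog_arm(
  increments=[
    {"rx":0,"ry":0,"rz":0,"tx":0,"ty":0,"tz":2,"hand":5.8},
    {"rx":0,"ry":0,"rz":0,"tx":0,"ty":0,"tz":4,"hand":5.8},
    {"rx":0,"ry":0,"rz":0,"tx":0,"ty":0,"tz":6,"hand":5.8},
    {"rx":0,"ry":0,"rz":0,"tx":0,"ty":0,"tz":7.2,"hand":5.8},
    {"rx":0,"ry":0,"rz":0,"tx":0,"ty":0,"tz":7.7,"hand":5.8},
    {"rx":0,"ry":0,"rz":0,"tx":0,"ty":0,"tz":7.7,"hand":5.8},
    {"rx":0,"ry":0,"rz":0,"tx":0,"ty":0,"tz":7.7,"hand":5.8},
    {"rx":0,"ry":0,"rz":0,"tx":0,"ty":0,"tz":7.7,"hand":7},
    {"rx":0,"ry":0,"rz":0,"tx":0,"ty":0,"tz":7.7,"hand":7.8},
    {"rx":0,"ry":0,"rz":0,"tx":0,"ty":0,"tz":7.7,"hand":7.8},
  ],
)

```text
clock: 36.53
tool_pos: [625.7, 239.7, 12.8]
ee_rot: [0.0, 0.739, 0.674, 0.001]
contact_force: [-0.6, 1.0, -0.1]
gripper_width: 77.7
gripper_force: 0.0
```

jog_arm(
  increments=[
    {"rx":0,"ry":0,"rz":0,"tx":0,"ty":0,"tz":0,"hand":7.8},
    {"rx":0,"ry":0,"rz":0,"tx":0,"ty":0,"tz":0,"hand":7.8},
    {"rx":0,"ry":0,"rz":0,"tx":0,"ty":0,"tz":-1,"hand":7.8},
    {"rx":0,"ry":0,"rz":0,"tx":0,"ty":0,"tz":-3,"hand":7.8},
    {"rx":0,"ry":0,"rz":0,"tx":0,"ty":0,"tz":-6,"hand":7.8},
    {"rx":0,"ry":0,"rz":0,"tx":0,"ty":0,"tz":-10,"hand":7.8},
    {"rx":0,"ry":0,"rz":0,"tx":0,"ty":0,"tz":-14,"hand":7.8},
    {"rx":0,"ry":0,"rz":0,"tx":0,"ty":0,"tz":-18,"hand":7.8},
    {"rx":0,"ry":0,"rz":0,"tx":0,"ty":0,"tz":-22,"hand":7.8},
    {"rx":0,"ry":0,"rz":0,"tx":0,"ty":0,"tz":-25,"hand":7.8},
  ],
)

```text
clock: 37.37
tool_pos: [625.6, 240.2, 267.0]
ee_rot: [0.001, 0.738, 0.674, 0.002]
contact_force: [1.2, 1.0, -0.3]
gripper_width: 77.8
gripper_force: 0.0
```

jog_arm(
  increments=[
    {"rx":0,"ry":0,"rz":0,"tx":-4,"ty":-3,"tz":-2,"hand":7.8},
    {"rx":0,"ry":0,"rz":0,"tx":-7,"ty":-6,"tz":-4,"hand":7.8},
    {"rx":0,"ry":0,"rz":0,"tx":-10,"ty":-9,"tz":-6,"hand":7.8},
    {"rx":0,"ry":0,"rz":0,"tx":-13,"ty":-12,"tz":-8,"hand":7.8},
    {"rx":0,"ry":0,"rz":0,"tx":-16,"ty":-15,"tz":-10,"hand":7.8},
    {"rx":0,"ry":0,"rz":0,"tx":-18,"ty":-17,"tz":-12,"hand":7.8},
    {"rx":0,"ry":0,"rz":0,"tx":-20,"ty":-18,"tz":-12,"hand":7.8},
    {"rx":0,"ry":0,"rz":0,"tx":-20,"ty":-18,"tz":-12,"hand":7.8},
    {"rx":0,"ry":0,"rz":0,"tx":-20,"ty":-18,"tz":-12,"hand":7.8},
    {"rx":0,"ry":0,"rz":0,"tx":-20,"ty":-18,"tz":-12,"hand":7.8},
  ],
)

```text
clock: 38.2
tool_pos: [427.9, 57.2, 382.6]
ee_rot: [0.001, 0.739, 0.674, 0.0]
contact_force: [-0.6, 0.2, 0.0]
gripper_width: 77.9
gripper_force: 0.0
```

```bash
python3 -c "
from mv import *
import pickle
from mv import *
P,S=shot('side','pics/s_end.png'); Q,C=shot('scene','pics/c_end.png'); W,w=shot('wrist','pics/w_end.png'); pickle.dump(W,open('we.pkl','wb'))
g0=cv2.imread('pics/side0.png'); 
inc()
h=cv2.cvtColor(S,40).astype(int); g=cv2.cvtColor(S,6)
# tin in the short compartment, side and scene views
for nm,p,im in(('side',P,S),('scene',Q,C)):
    m=(cv2.cvtColor(im,40)[:,:,1]<45)&(cv2.cvtColor(im,6)>110)
    u=proj(p,[(626,239,30)])[0]; _,s,c=comp(m,u); print(nm,'tin px',u.round(1),s,c.round(1),plane(p,c,24)[0].round(1))
    for n,X in dict(bottle=(672,-112,45),jar=(600,-115,40),scrub=(640,-242,72),shoe=(613,105,50),candle=(793,12,40),plant=(640,-448,60),soak=(632,450,80)).items():
        v=proj(p,[X])[0].round().astype(int); print(n,v,cv2.cvtColor(im,40)[v[1],v[0]])
for nm,a,b in(('side',g0,S),('scene',cv2.imread('pics/scene0.png'),C)):
    d=cv2.absdiff(a,b).max(2)>40; n,l,s,c=cv2.connectedComponentsWithStats(np.uint8(d)); print(nm,[(c[i].round().astype(int).tolist(),int(s[i,4])) for i in range(1,n) if s[i,4]>12])
"
```

```text
clock 38.35 pos [428.   58.1 381.7] yaw 84.9 F [ 0.1  0.5 -0.3] w 78.1 f 0.0
side tin px [246.5 230.1] [237 222  20  17 260] [246.3 229.9] [631.2 236.   24. ]
bottle [308 163] [ 14 122  90]
jar [323 172] [ 68   7 147]
scrub [337 143] [ 19 103 149]
shoe [278 204] [ 13 152  79]
candle [260 167] [ 32  74 124]
plant [368 121] [80 59 26]
soak [187 264] [110  29  26]
scene tin px [343.9 267.2] [330 257  28  23 463] [343.6 267.9] [624.8 236.6  24. ]
bottle [258 184] [ 11 104  86]
jar [281 177] [ 45   4 134]
scrub [248 149] [ 15 102 142]
shoe [318 223] [ 10 134  80]
candle [236 230] [ 32  61 143]
plant [222 121] [30  8 33]
soak [407 329] [135  16  32]
side [([391, 53], 10823), ([549, 44], 3113), ([608, 61], 4639), ([507, 133], 656), ([544, 125], 386), ([365, 114], 33), ([572, 157], 798), ([309, 161], 319), ([410, 155], 35), ([325, 175], 159), ([490, 180], 24), ([478, 191], 110), ([564, 204], 475), ([389, 191], 13), ([425, 208], 1499), ([341, 203], 233), ([495, 195], 19), ([276, 202], 23), ([283, 212], 301), ([544, 212], 208), ([488, 207], 21), ([348, 217], 143), ([486, 221], 96), ([494, 214], 19), ([530, 222], 84), ([516, 219], 21), ([492, 226], 40), ([248, 232], 374), ([568, 248], 941), ([304, 255], 383), ([499, 254], 47), ([254, 302], 1037), ([530, 295], 160)]
scene [([270, 2], 40), ([302, 10], 637), ([373, 24], 1866), ([456, 13], 53), ([280, 23], 103), ([456, 40], 26), ([396, 57], 122), ([512, 50], 14), ([361, 60], 150), ([416, 85], 15), ([253, 171], 1185), ([318, 156], 25), ([348, 169], 269), ([281, 183], 192), ([345, 191], 62), ([319, 224], 119), ([317, 240], 229), ([398, 225], 13), ([388, 228], 47), ([385, 233], 44), ([343, 270], 621), ([453, 283], 1423)]
```

```bash
python3 -c "
from bench import ctrl
print(ctrl.close_job())"
```

```text
the job is handed in; nothing more can be done
None
```

I made up both kits as asked and handed the job in at about 38 s. Colour and position checks in the final camera images put all five items in their compartments, with no sign that the caddy, box or bystanders had moved.

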